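# Fetch the second V-block from behind the cans

### The arm

A 7-joint arm with a two-finger parallel gripper is mounted at the origin on the work surface. World frame = base frame: x ahead of the robot, y to its left, z up, the work surface at z = 0. Lengths are in m, angles in rad, forces in N, time in s.
With the tool pointing down it reaches from about 0.4 to 0.85 m from the base axis. Payload 4.5 kg.
Tool frame: the origin (TCP) lies on the mounting face of the last link; the fingertips stand 166 mm ahead of it and the grasp point (between the pads) lies 147 mm ahead of it; y points along the fingers, z is the direction in which the jaws open and shut, and the axes are right-handed (so a half turn about y gives the same grasp; the last joint's range is limited). The gripper opens to 88 mm and grips with 3 to 60 N. Pads are 18 mm wide; open, the fingers measure 123 mm over their backs; the gripper's body (75 mm by 187 mm) begins 45 mm behind the grasp point.
Start: joints at [1.29, 0.689, -0.195, 1.565, 0.157, 0.902, -0.215], TCP at [0.194, -0.594, 0.405] pointing down, gripper open.
Joint ranges: [-3.01, 3.01], [-0.46, 2.08], [-1.47, 1.51], [0.13, 2.56], [-1, 4.14], [0.04, 2.09], [-2.66, 2.66]. Speed limits (rad/s): [2.57, 2.57, 3.14, 3.14, 3.14, 3.14, 3.14].

### API

Orientations are given as a unit quaternion [x, y, z, w].
In Python, from plant import r gives the robot as it stands.
- The arm moves only by the tool arm_command, never from a script. Its argument "deltas" is a list of rows, each an object of numbers: "dx", "dy", "dz": the shift along the tool's x, y, z each as a share of 1000 mm, from -1 to 1; "wx", "wy", "wz": the turn, a rotation vector about the tool's x, y, z each as a share of 45 degrees, from -1 to 1. In form: [{"dx": .., "dy": .., "dz": .., "wx": .., "wy": .., "wz": ..}, ...]. A call has exactly 5 rows; each row is the pose to reach, as a shift and turn from the pose commanded when the call began, along the tool's axes at that moment; what a row does not reach only later rows make up. A row lasts 1/10 s, in which the tool goes at most 50 mm and 8.59 degrees, less where a joint would pass 70% of its speed; a pose out of reach is approached as far as the arm can. A call with a number of a shift or a turn outside -1 to 1 is refused whole. A call with a gripper value outside its range is refused whole. "claw" is the opening, from -1 (shut) to 1 (fully open), set as the call begins (left out, the last holds). The fingers move at their own pace and stop on an object; "grip_force" is the grip in N (left out, the last holds). Time passes only in rows, so rows that repeat a pose let the fingers close, or fill a call up. It gives the time, the measured TCP pose, the force and the opening at its end, in the units of the state.
- r.get_state(): the state, without advancing time (a new reading comes with each control period).
- r.snapshot(name): name is "scene" or "top"; returns the picture (420x560x3 uint8, red, green, blue); there is no depth.
- r.get_calibration(name): a dict with "vertical_fov" (degrees; the focal length in pixels is half the picture's height over the tangent of half this angle, whatever the lens; pixels are square), "cx", "cy" (the principal point, pixels), "R" (3x3) and "t" (3): a world point X has camera coordinates R X + t. Camera axes: x right, y down, z forward; pixel columns grow to the right and rows downward; lengths in m; the calibration is good to about 2 mm. A picture is of the moment at which its call begins. get_calibration takes no time and is no camera call.
- r.finish_job(): hands the job in, once; it reports no verdict.
The state is a dict: "clock": time; "q": joint angles; "qd": joint speeds; "joint_torque": joint torques, N m; "tool_pos": TCP position; "eef_rot": TCP orientation; "contact_force": force on the tool from outside, world axes, zero at the start; "moment": the same for the moment, N m; "opening": opening from 0.0 (shut) to 1.0 (fully open).
Only numpy, scipy, OpenCV 4.12 (cv2) and the standard library are available. Lean on these libraries where they do the work, as an engineer would, in place of code of your own. Each camera call takes 0.05 s, during which the arm holds its last target.

### The job

The second V-block is boxed in at the back of the blue tray: first stand the spray can, the flat tin and the screw jack that crowd it upright on the ribbed rubber mat. Then set the V-block down gently on the surface plate, groove up, in the middle of the free half and in line with its mate, so the pair can carry a shaft. Last, stand the can, tin and jack each back exactly where it stood in the tray (the tin facing the same way), leaving the other V-block and the jar and nut in the tray undisturbed.

Things in the scene. Friction and masses are not known exactly. Their poses are not given: they have to be found in the camera images.
- can_c (a point): aerosol can: plain aluminium cylinder 46 mm across and 125 mm high (straight side up to 96 mm, then a shoulder and a black cap 37 mm across), about 0.2 kg; standing in the blue tray at the start. The point is its centre, 62.5 mm above its underside; z up its axis
- tin_c (a point): flat rectangular steel tin: 36 mm thick along its x, 60 mm wide along its y, body 104 mm high, with a small black screw cap on top to 118 mm in all, about 0.3 kg; standing in the blue tray at the start, its thin direction front to back. The point is its centre, 59 mm above its underside; z up
- jack_c (a point): machinist's screw jack: dark steel, round foot 54 mm across and 10 mm high, tapering (until 24 mm up) to a round column 38 to 39 mm across that runs up to 92 mm, then a screw and a small round steel head, 112 mm high in all, about 0.45 kg; standing in the blue tray at the start. The point is its centre, 56 mm above its underside; z up
- vblock_c (a point): the V-block to fetch: ground steel block 48 mm long (x, the groove's direction), 44 mm wide (y, flat sides to grip), 40 mm high, 90-degree groove 30 mm wide along its top, about 0.55 kg; at the back of the blue tray, 8 mm from its wall, hemmed in by can, tin and jack. The point is its centre, 20 mm above its underside; x along the groove (either end may face either way), z up
- mate_c (a point): the other V-block of the pair, same size, already standing on the surface plate; leave it there. The point is its centre, 20 mm above its underside; x along the groove, pointing away from the free half of the plate, z up
- free_end (a point): middle of the free half of the dark granite surface plate (fixed, 230 mm by 140 mm, top 40 mm above the bench), on its top surface: here goes the fetched V-block, in line with the mate, which stands 120 mm away along plus x. x along the plate's long side, z up
- mat: ribbed black rubber bench mat, fixed, 250 mm (x) by 130 mm (y), 4 mm thick, empty at the start: the side area for the can, tin and jack, all three of which fit in a row along it. Origin: centre of its underside, on the bench
- tray: blue sheet-steel tray, fixed, 150 mm deep (x, to its back), 270 mm wide (y); floor 3 mm thick, back and side walls 40 mm high, front lip 15 mm. Origin: on the bench, mid-width, 55 mm from the front. V-block at about (60, 0) mm; can, tin and jack, in any order, at about (0, 0), (50, 62) and (50, -62)
- jar_c (a point): small glass jar with steel lid, 34 mm across, 40 mm high, in the tray's front left corner; leave it. The point is its centre
- nut_c (a point): large steel hexagon nut, 46 mm across flats, 20 mm high, lying in the tray's front right corner; leave it. The point is its centre
There are look-alikes about, which are no part of the job. What is shaped like the part that bears jack_c but red or turquoise is not meant.

How it is judged:
By the outcome, as a careful person would: the job done as asked, in the order asked, and still so for the second after the job is handed in, with the robot touching nothing.
It also fails if it takes over 152 s, if anything falls off the work surface, if the arm or the gripper's body presses on something with over 40 N, if the wrist force passes 120 N, or if a joint passes its speed limit or range.

## Working session

There is one attempt and no reset: what is moved stays moved. The work goes in short steps, Python scripts to look and compute and a tool call to move; the robot and the scene stay as the last step left them, time stands still between calls to the robot, and variables do not carry over. Pictures are saved under pics/ and viewed, and the job is handed in when it is done.

Besides the shell and the picture viewer there is one more tool, called after "Emit:" as name(argument=value, ...) on one line, values as JSON. arm_command: Moves the arm, as the interface text tells. Shift numbers are shares of 1000 mm and turn numbers shares of 45 degrees, none past 1 either way. Its arguments: {"type":"object","properties":{"deltas":{"type":"array","items":{"type":"object","properties":{"dx":{"type":"number","minimum":-1,"maximum":1},"dy":{"type":"number","minimum":-1,"maximum":1},"dz":{"type":"number","minimum":-1,"maximum":1},"wx":{"type":"number","minimum":-1,"maximum":1},"wy":{"type":"number","minimum":-1,"maximum":1},"wz":{"type":"number","minimum":-1,"maximum":1}}}},"claw":{"type":"number"},"grip_force":{"type":"number"}},"required":["deltas"]}

```bash
ls; mkdir -p pics; python3 - <<'E'
from plant import r
import cv2
s=r.get_state()
for k,v in s.items(): print(k,v)
for n in ["scene","top"]:
    c=r.get_calibration(n); print(n,c)
    cv2.imwrite(f"pics/{n}0.png",cv2.cvtColor(r.snapshot(n),cv2.COLOR_RGB2BGR))
E
```

```text
pics
clock 0.0
q [ 1.28976805  0.68999134 -0.19451036  1.56633816  0.15731597  0.90251086
 -0.21507034]
qd [-4.77421620e-04  4.57075856e-05  9.81190457e-04  1.00907340e-03
  1.51934282e-03  6.77959095e-04  8.75356852e-05]
joint_torque [-1.67364860e-04 -5.27572238e+01 -1.26748469e+00 -1.53427953e+01
 -5.27760526e-02  6.60628342e-03  1.91449913e-04]
tool_pos [ 0.1934014  -0.5939785   0.40390664]
eef_rot [-0.11104636  0.69899417 -0.69772004  0.11073664]
contact_force [ 0.41223604 -0.53453475  0.24141501]
moment [-0.03283902  0.00497523 -0.0403874 ]
opening 1.0004507221240015
scene {'vertical_fov': 45.88664190081521, 'cx': 272.5785756580016, 'cy': 203.8889909382864, 'R': array([[-0.19204116,  0.98122111, -0.01803663],
       [ 0.75156579,  0.13522562, -0.64564921],
       [-0.63108562, -0.13754693, -0.7634211 ]]), 't': array([ 0.12607802, -0.37446016,  1.411342  ])}
top {'vertical_fov': 56.83849670143035, 'cx': 276.2951285272527, 'cy': 210.99390058831503, 'R': array([[-0.00939953, -0.9992078 , -0.03867071],
       [-0.98550137,  0.0158084 , -0.16892939],
       [ 0.16940689,  0.03652218, -0.98486925]]), 't': array([0.02114391, 0.54499473, 0.83375526])}
```

View pics/scene0.png

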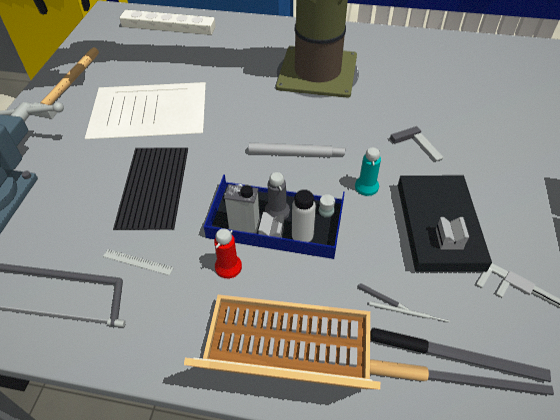

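View pics/top0.png

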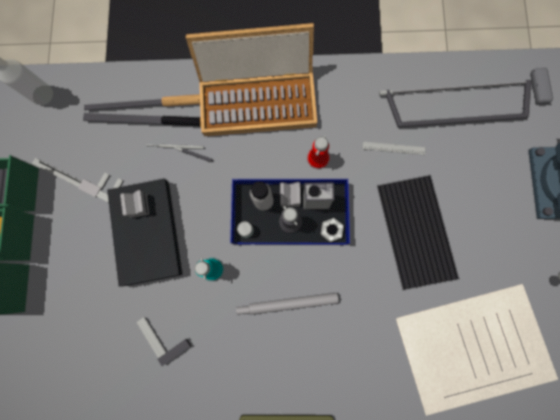

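```bash
cat > h.py <<'E'
import numpy as np, cv2
from plant import r
def cal(n):
    c=r.get_calibration(n); f=210/np.tan(np.radians(c["vertical_fov"])/2); return f,c["cx"],c["cy"],np.array(c["R"]),np.array(c["t"])
def proj(n,X):
    f,cx,cy,R,t=cal(n); C=np.atleast_2d(X)@R.T+t; return np.c_[cx+f*C[:,0]/C[:,2],cy+f*C[:,1]/C[:,2]]
def back(n,uv,z):
    f,cx,cy,R,t=cal(n); uv=np.atleast_2d(uv).astype(float)
    d=np.c_[(uv[:,0]-cx)/f,(uv[:,1]-cy)/f,np.ones(len(uv))]@R; o=-R.T@t
    return o+d*((z-o[2])/d[:,2])[:,None]
def snap(n,name):
    im=cv2.cvtColor(r.snapshot(n),cv2.COLOR_RGB2BGR); cv2.imwrite("pics/"+name,im); return im
def crop(im,u0,v0,u1,v1,k,name):
    cv2.imwrite("pics/"+name,cv2.resize(im[v0:v1,u0:u1],None,fx=k,fy=k,interpolation=cv2.INTER_CUBIC))
E
python3 - <<'E'
from h import *
a=cv2.imread("pics/top0.png"); b=cv2.imread("pics/scene0.png")
crop(a,225,170,360,252,5.9,"topc.png"); crop(b,195,165,355,265,5,"scenec.png")
crop(a,90,165,215,295,4.5,"topplate.png");crop(b,385,165,505,280,5,"sceneplate.png")
for n in("top","scene"): print(proj(n,[[0,0,0],[.6,0,0],[.194,-.594,.4]]), -cal(n)[3].T@cal(n)[4], cal(n)[0])
E
```

```text
[[286.1366595  464.6641954 ]
 [282.72745307 191.78259135]
 [790.35302808 449.22460138]] [ 0.39604791 -0.01793889  0.91402319] 388.0752069027595
[[316.89555185  72.26460828]
 [277.79239205 240.62878519]
 [ 39.1483462  -60.27892645]] [1.19632126 0.12105195 0.83795239] 496.092878334391
```

View pics/topc.png

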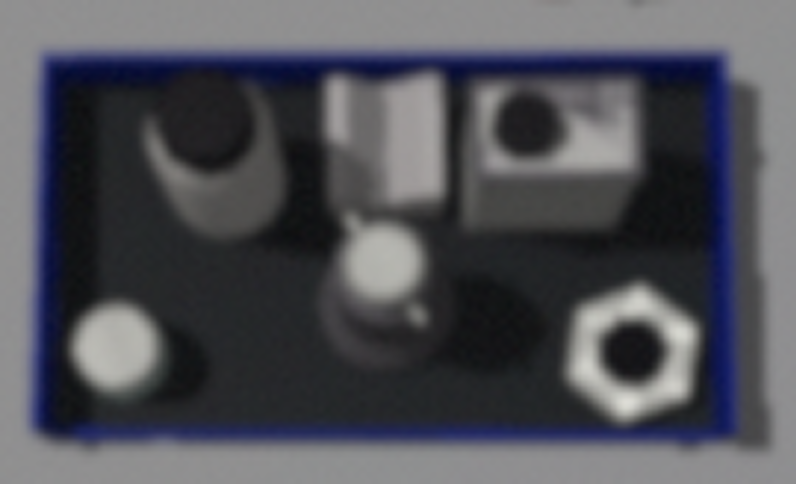

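View pics/scenec.png

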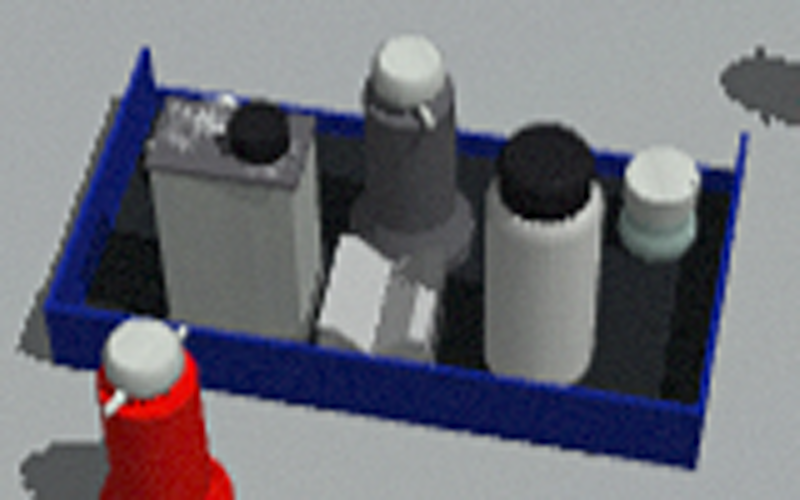

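View pics/topplate.png

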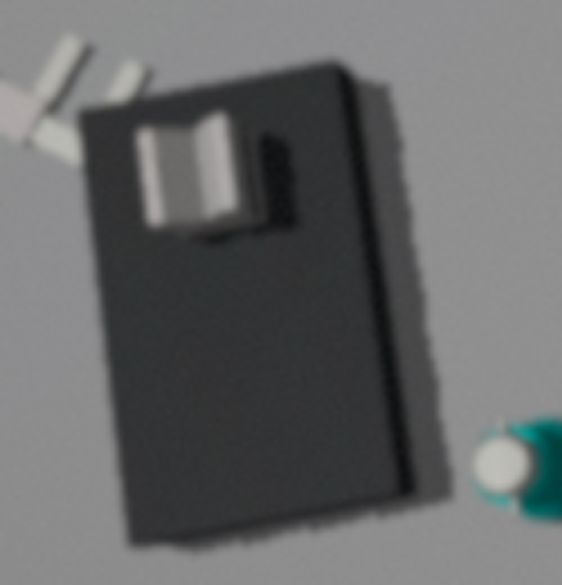

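View pics/sceneplate.png

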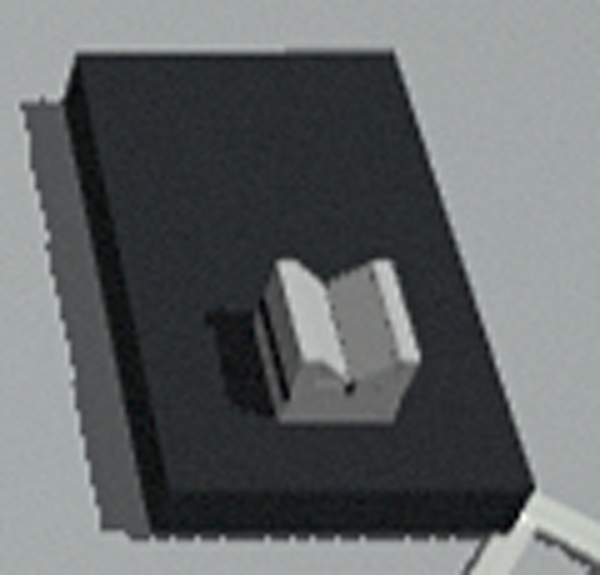

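```bash
cat > fit.py <<'E'
from h import *
from scipy.optimize import least_squares
def unc(p,u0,v0,k): p=np.array(p,float); return np.c_[u0+(p[:,0]+.5)/k-.5, v0+(p[:,1]+.5)/k-.5]
T=lambda p:unc(p,225,170,5.9); S=lambda p:unc(p,195,165,5); TP=lambda p:unc(p,90,165,4.5); SP=lambda p:unc(p,385,165,5)
def fit(obs,x0,name,free=4):
    # obs: list of (cam, local pts mm, px); pose x,y,yaw
    def res(p,cam=None):
        c,s=np.cos(p[2]),np.sin(p[2]); out=[]
        for n,L,px in obs:
            if cam and n!=cam: continue
            L=np.array(L,float)/1000; W=np.c_[p[0]+c*L[:,0]-s*L[:,1],p[1]+s*L[:,0]+c*L[:,1],L[:,2]]
            out.append((proj(n,W)-px).ravel())
        return np.concatenate(out)
    for cam in (None,"top","scene"):
        if cam and not any(o[0]==cam for o in obs): continue
        q=least_squares(res,x0,args=(cam,)); print(name,cam,np.round(q.x[:2]*1000,1),"yaw",round(np.degrees(q.x[2]),2),"rms",round(np.sqrt(np.mean(q.fun**2)),2), np.round(q.fun,1) if cam is None else "")
        if cam is None: best=q.x
    return best
if __name__=="__main__":
    fit([("top",[[95,135,40],[95,-135,40],[-55,-135,40],[-55,135,40]],T([[44,52],[727,52],[738,437],[33,430]])),
     ("scene",[[-55,-135,40],[-55,135,40],[95,-135,40],[95,135,40],[95,135,0],[95,-135,0]],S([[145,48],[745,135],[48,305],[703,405],[690,467],[55,360]]))],[.56,0,0],"tray")
    fit([("top",[[115,70,40],[115,-70,40],[-115,-70,40],[-115,70,40]],TP([[79,108],[338,62],[408,492],[132,546]])),
     ("scene",[[115,70,40],[115,-70,40],[-115,-70,40],[-115,70,40]],SP([[537,487],[170,490],[77,53],[394,51]]))],[.5,.33,0],"plate")
E
python3 fit.py
python3 - <<'E'
from h import *
from scipy.spatial.transform import Rotation as R
print(R.from_quat(r.get_state()["eef_rot"]).as_matrix().round(3))
a=cv2.imread("pics/top0.png");crop(a,370,165,465,295,4.5,"topmat.png")
b=cv2.imread("pics/scene0.png");crop(b,105,140,195,235,6,"scenemat.png")
E
```

```text
tray None [526.4 -14.7] yaw -1.02 rms 0.69 [-0.7  0.6  0.2  0.4 -0.2  0.3 -0.7  0.9 -0.7 -0.8  0.4 -0.7 -1.3  0.1
 -0.3  1.5  0.7  0.6 -0.3  0.7]
tray top [527.6 -15.5] yaw -1.13 rms 0.28 
tray scene [525.4 -14.4] yaw -0.96 rms 0.72 
plate None [505.7 324.6] yaw 10.61 rms 0.82 [-1.2  0.2 -0.4 -1.4 -1.3  0.4 -1.   0.6 -0.3  0.4 -1.1  0.1 -1.3 -0.3
 -0.7 -0.3]
plate top [505.6 322.3] yaw 10.62 rms 0.61 
plate scene [505.2 326.3] yaw 10.5 rms 0.35 
[[-0.951 -0.001  0.31 ]
 [-0.31   0.002 -0.951]
 [ 0.    -1.    -0.002]]
```

View pics/topmat.png

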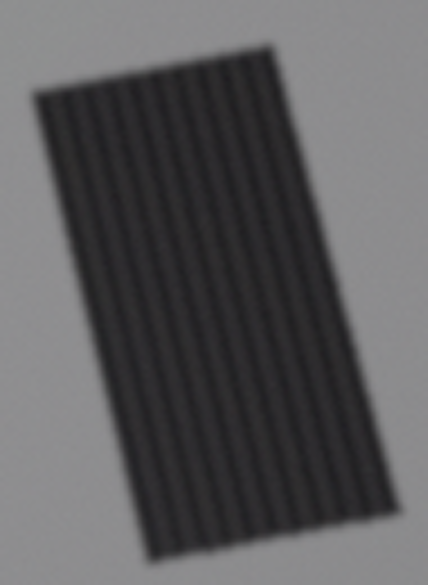

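View pics/scenemat.png

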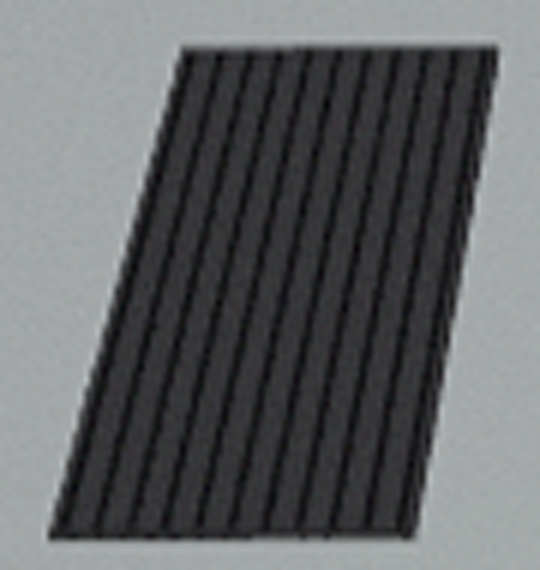

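```bash
cat > fit2.py <<'E'
from fit import *
TM=lambda p:unc(p,370,165,4.5); SM=lambda p:unc(p,105,140,6)
fit([("top",[[125,65,4],[125,-65,4],[-125,-65,4],[-125,65,4]],TM([[36,92],[273,45],[400,513],[150,560]])),
 ("scene",[[125,65,4],[125,-65,4],[-125,-65,4],[-125,65,4]],SM([[416,538],[52,538],[183,48],[497,47]]))],[.5,-.33,0],"mat")
# vblock top outer corners z 43
fit([("top",[[24,22,43],[24,-22,43],[-24,-22,43],[-24,22,43]],T([[327,74],[444,72],[442,205],[330,206]]))],[.58,-.015,0],"vblock")
# can: cap top centre, jack head, tin top corners
for n,p,z in [("can cap top",T([[207,121]]),.128),("jack head",T([[382,260]]),.115),("jar",T([[116,346]]),.043),("nut",T([[632,351]]),.023)]: print(n,"top",back("top",p,z)*1000)
for n,p,z in [("can cap top",S([[546,155]]),.128),("jack head",S([[411,64]]),.115),("jar",S([[662,172]]),.043)]: print(n,"scene",back("scene",p,z)*1000)
fit([("top",[[18,30,107],[18,-30,107],[-18,-30,107],[-18,30,107]],T([[480,80],[642,80],[640,172],[487,172]])),
 ("scene",[[18,30,107],[18,-30,107],[-18,-30,107],[-18,30,107]],S([[293,187],[147,167],[170,95],[312,122]]))],[.58,-.07,0],"tin")
fit([("top",[[24,22,80],[24,-22,80],[-24,-22,80],[-24,22,80]],TP([[137,129],[229,112],[245,210],[151,226]])),
 ("scene",[[24,22,80],[24,-22,80],[-24,-22,80],[-24,22,80]],SP([[418,362],[303,364],[278,262],[390,260]]))],[.58,.35,.18],"mate")
E
python3 fit2.py
```

```text
mat None [ 501.  -310.2] yaw 10.52 rms 0.55 [-1.3 -0.2 -0.4 -0.4  0.1  0.1 -0.6  0.8 -0.7 -0.5 -0.9 -0.3 -0.5  0.2
  0.   0. ]
mat top [ 501.1 -311.5] yaw 10.29 rms 0.44 
mat scene [ 501.3 -308.9] yaw 10.69 rms 0.25 
vblock None [586.9 -17.4] yaw -0.5 rms 0.73 [ 0.3  0.9 -0.4  1.1  0.2 -1.  -0.1 -1. ]
vblock top [586.9 -17.4] yaw -0.5 rms 0.73 
can cap top top [[575.89697753  45.38592901 128.        ]]
jack head top [[527.42620933 -15.45661529 115.        ]]
jar top [[507.36365489  87.50223863  43.        ]]
nut top [[ 505.07179922 -112.02093803   23.        ]]
can cap top scene [[578.70907311  47.53558279 128.        ]]
jack head scene [[529.14479477 -14.21559178 115.        ]]
jar scene [[505.55351433  88.33422836  43.        ]]
tin None [576.1 -79.3] yaw -1.01 rms 0.82 [-1.  -0.2 -0.2 -0.3  0.4  0.7 -2.2  0.7 -0.6  0.2 -1.2 -0.4 -0.9  0.7
 -0.1 -0.4]
tin top [576.6 -80.9] yaw -0.77 rms 0.76 
tin scene [575.8 -77.9] yaw -1.27 rms 0.42 
mate None [564.8 335.6] yaw 10.54 rms 0.66 [ 0.2  0.4 -1.   0.3 -1.7 -0.7 -0.3 -0.4 -0.1 -0.1 -0.7 -0.4 -1.   0.
 -0.6  0.3]
mate top [564.5 334. ] yaw 10.61 rms 0.6 
mate scene [564.7 336.7] yaw 10.44 rms 0.3
```

```bash
cat > go.py <<'E'
import sys
from plant import r
import numpy as np
from scipy.spatial.transform import Rotation as R
# usage: go.py x y z(mm, of GRASP POINT) jawangle(deg): shares for arm_command
x,y,z,a=map(float,sys.argv[1:5])
s=r.get_state(); Rc=R.from_quat(s["eef_rot"]).as_matrix(); a=np.radians(a)
zt=np.array([np.cos(a),np.sin(a),0]); yt=np.array([0,0,-1.]); xt=np.cross(yt,zt)
Rt=np.c_[xt,yt,zt]
d=Rc.T@(np.array([x,y,z+147])/1000-s["tool_pos"]); w=R.from_matrix(Rc.T@Rt).as_rotvec(degrees=True)/45
print("t",round(s["clock"],2),"d",d.round(4),"w",w.round(4),"|d|",round(np.linalg.norm(d),3),"F",s["contact_force"].round(1),"open",round(s["opening"],3))
E
python3 go.py 577 46.5 253 -91
```

```text
t 0.1 d [-0.5631  0.0047 -0.4902] w [0.0021 0.4231 0.0005] |d| 0.747 F [-0.8  0.9 -0.9] open 1.002
```

Things that could be mistaken for the jack (top view): the dark grey one in the tray (290,215), the red one (319,152) and the turquoise one (210,268). I choose the dark one in the tray, and the close crop confirms it. V-block candidates: the one in the tray (290,193) is the one to fetch, and the one on the plate (133,205) is the mate. The can is at (262,195) in the tray, the tin at (319,195).

Emit:
arm_command(deltas=[{"dx":-0.563,"dy":0.005,"dz":-0.49,"wy":0.423},{"dx":-0.563,"dy":0.005,"dz":-0.49,"wy":0.423},{"dx":-0.563,"dy":0.005,"dz":-0.49,"wy":0.423},{"dx":-0.563,"dy":0.005,"dz":-0.49,"wy":0.423},{"dx":-0.563,"dy":0.005,"dz":-0.49,"wy":0.423}], claw=1, grip_force=25)

```text
invalid input at $.deltas[0]: expected keys dx, dy, dz, wx, wy, wz
```

```bash
python3 go.py 577 46.5 253 -91
```

```text
t 0.1 d [-0.5631  0.0047 -0.4902] w [0.0021 0.4231 0.0005] |d| 0.747 F [-0.8  0.9 -0.9] open 1.002
```

Emit:
arm_command(deltas=[{"dx":-0.563,"dy":0.005,"dz":-0.49,"wx":0,"wy":0.423,"wz":0},{"dx":-0.563,"dy":0.005,"dz":-0.49,"wx":0,"wy":0.423,"wz":0},{"dx":-0.563,"dy":0.005,"dz":-0.49,"wx":0,"wy":0.423,"wz":0},{"dx":-0.563,"dy":0.005,"dz":-0.49,"wx":0,"wy":0.423,"wz":0},{"dx":-0.563,"dy":0.005,"dz":-0.49,"wx":0,"wy":0.423,"wz":0}], claw=1, grip_force=25)

```text
clock: 0.6
tool_pos: [0.3227, -0.3779, 0.4029]
eef_rot: [0.006, 0.707, -0.707, -0.006]
contact_force: [1.3, 0.5, 0.1]
opening: 0.999
```

```bash
python3 go.py 577 46.5 253 -91
```

```text
t 0.6 d [-0.2468  0.003  -0.4288] w [ 0.0004 -0.0002  0.0002] |d| 0.495 F [1.3 0.5 0.1] open 0.999
```

Emit:
arm_command(deltas=[{"dx":-0.247,"dy":0.003,"dz":-0.429,"wx":0,"wy":0,"wz":0},{"dx":-0.247,"dy":0.003,"dz":-0.429,"wx":0,"wy":0,"wz":0},{"dx":-0.247,"dy":0.003,"dz":-0.429,"wx":0,"wy":0,"wz":0},{"dx":-0.247,"dy":0.003,"dz":-0.429,"wx":0,"wy":0,"wz":0},{"dx":-0.247,"dy":0.003,"dz":-0.429,"wx":0,"wy":0,"wz":0}])

```text
clock: 1.1
tool_pos: [0.4511, -0.1635, 0.4014]
eef_rot: [-0.006, -0.707, 0.707, 0.006]
contact_force: [0.1, -0.6, 0.7]
opening: 1.003
```

```bash
python3 go.py 577 46.5 253 -91
```

```text
t 1.1 d [-0.1222  0.0013 -0.2122] w [-0.0001 -0.      0.0005] |d| 0.245 F [ 0.1 -0.6  0.7] open 1.003
```

Emit:
arm_command(deltas=[{"dx":-0.122,"dy":0.001,"dz":-0.212,"wx":0,"wy":0,"wz":0},{"dx":-0.122,"dy":0.001,"dz":-0.212,"wx":0,"wy":0,"wz":0},{"dx":-0.122,"dy":0.001,"dz":-0.212,"wx":0,"wy":0,"wz":0},{"dx":-0.122,"dy":0.001,"dz":-0.212,"wx":0,"wy":0,"wz":0},{"dx":-0.122,"dy":0.001,"dz":-0.212,"wx":0,"wy":0,"wz":0}])

```text
clock: 1.6
tool_pos: [0.5769, 0.0472, 0.4002]
eef_rot: [0.005, 0.707, -0.707, -0.006]
contact_force: [0.8, -0.8, -0.4]
opening: 1.002
```

```bash
python3 go.py 577.3 46.5 90 -91; python3 - <<'E'
from h import *
im=snap("scene","s1.png"); crop(im,150,40,400,265,3,"s1c.png")
E
```

```text
t 1.6 d [-0.0004  0.1632  0.0008] w [0.0005 0.0021 0.0004] |d| 0.163 F [ 0.8 -0.8 -0.4] open 1.002
```

View pics/s1c.png

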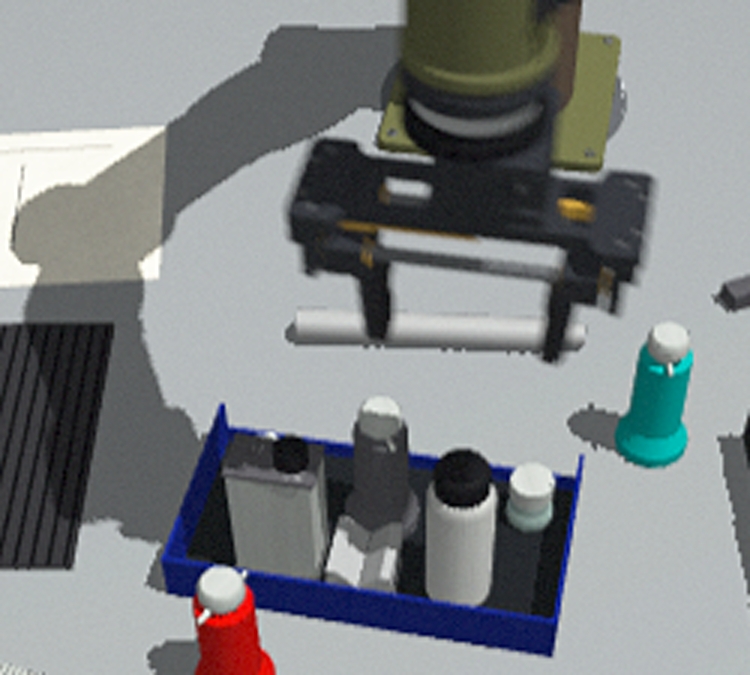

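Emit:
arm_command(deltas=[{"dx":0,"dy":0.04,"dz":0.001,"wx":0,"wy":0.002,"wz":0},{"dx":0,"dy":0.08,"dz":0.001,"wx":0,"wy":0.002,"wz":0},{"dx":0,"dy":0.12,"dz":0.001,"wx":0,"wy":0.002,"wz":0},{"dx":0,"dy":0.155,"dz":0.001,"wx":0,"wy":0.002,"wz":0},{"dx":0,"dy":0.163,"dz":0.001,"wx":0,"wy":0.002,"wz":0}])

```text
clock: 2.15
tool_pos: [0.5743, 0.0432, 0.2339]
eef_rot: [-0.004, -0.707, 0.707, 0.009]
contact_force: [-1.1, -0.4, -0.4]
opening: 1.003
```

```bash
python3 go.py 577.3 46.5 90 -91; python3 - <<'E'
from h import *
im=snap("scene","s2.png"); crop(im,190,80,370,265,4,"s2c.png")
im=snap("top","t2.png"); crop(im,190,130,370,265,4,"t2c.png")
E
```

```text
t 2.15 d [-0.0029 -0.0032 -0.0034] w [-0.0014 -0.0016  0.0096] |d| 0.005 F [-1.1 -0.4 -0.4] open 1.003
```

View pics/s2c.png

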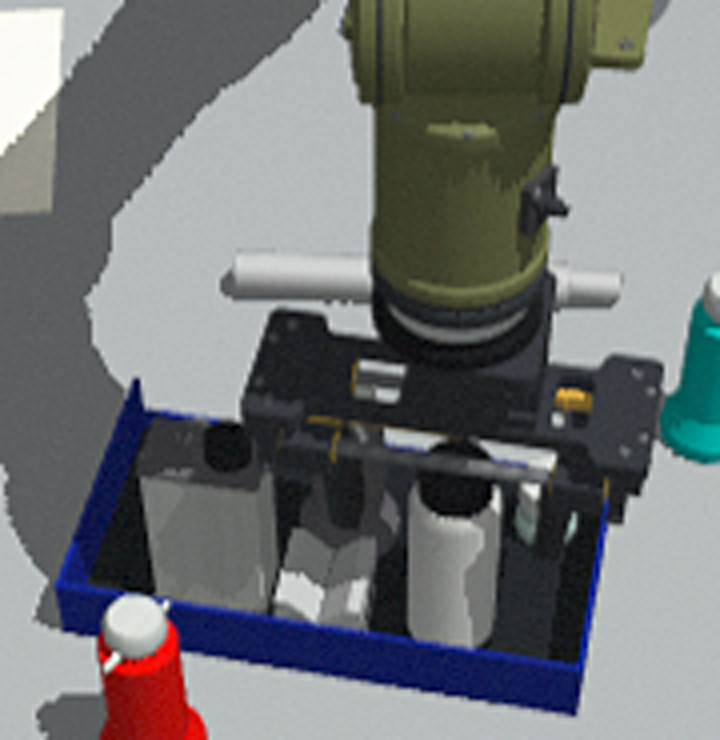

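View pics/t2c.png

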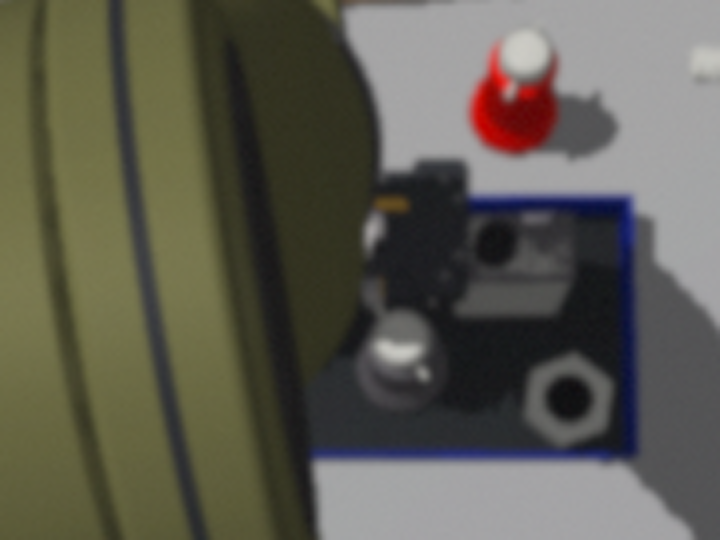

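Emit:
arm_command(deltas=[{"dx":-0.003,"dy":-0.003,"dz":-0.003,"wx":0,"wy":0,"wz":0.009},{"dx":-0.003,"dy":-0.003,"dz":-0.003,"wx":0,"wy":0,"wz":0.009},{"dx":-0.003,"dy":-0.003,"dz":-0.003,"wx":0,"wy":0,"wz":0.009},{"dx":-0.003,"dy":-0.003,"dz":-0.003,"wx":0,"wy":0,"wz":0.009},{"dx":-0.003,"dy":-0.003,"dz":-0.003,"wx":0,"wy":0,"wz":0.009}])

```text
clock: 2.75
tool_pos: [0.5793, 0.0463, 0.2411]
eef_rot: [-0.01, -0.707, 0.707, 0.004]
contact_force: [0.6, -0.3, 0.3]
opening: 1.001
```

```bash
python3 go.py 577.3 46.5 90 -91; sleep 0; python3 go.py 577.3 46.5 90 -91
```

```text
t 2.75 d [ 0.002   0.0041 -0.0001] w [-0.     -0.0019 -0.0101] |d| 0.005 F [ 0.6 -0.3  0.3] open 1.001
t 2.75 d [ 0.002   0.0041 -0.0001] w [-0.     -0.0019 -0.0101] |d| 0.005 F [ 0.6 -0.3  0.3] open 1.001
```

Emit:
arm_command(deltas=[{"dx":0,"dy":0,"dz":0,"wx":0,"wy":0,"wz":0},{"dx":0,"dy":0,"dz":0,"wx":0,"wy":0,"wz":0},{"dx":0,"dy":0,"dz":0,"wx":0,"wy":0,"wz":0},{"dx":0,"dy":0,"dz":0,"wx":0,"wy":0,"wz":0},{"dx":0,"dy":0,"dz":0,"wx":0,"wy":0,"wz":0}])

```text
clock: 3.25
tool_pos: [0.5792, 0.0464, 0.2404]
eef_rot: [-0.009, -0.707, 0.707, 0.004]
contact_force: [1.3, 0.6, 0.1]
opening: 0.997
```

```bash
python3 go.py 577.3 46.5 90 -91; python3 -c "
from plant import r
print(r.get_state()['qd'].round(4))"
```

```text
t 3.25 d [ 0.0019  0.0034 -0.0001] w [-0.0001 -0.0018 -0.0088] |d| 0.004 F [1.3 0.6 0.1] open 0.997
[ 0.0018  0.0002  0.     -0.0008 -0.      0.001   0.0007]
```

Emit:
arm_command(deltas=[{"dx":0.002,"dy":0.003,"dz":0,"wx":0,"wy":0,"wz":-0.009},{"dx":0.002,"dy":0.003,"dz":0,"wx":0,"wy":0,"wz":-0.009},{"dx":0.002,"dy":0.003,"dz":0,"wx":0,"wy":0,"wz":-0.009},{"dx":0.002,"dy":0.003,"dz":0,"wx":0,"wy":0,"wz":-0.009},{"dx":0.002,"dy":0.003,"dz":0,"wx":0,"wy":0,"wz":-0.009}], claw=0.3)

```text
clock: 3.75
tool_pos: [0.5773, 0.0464, 0.2375]
eef_rot: [-0.007, -0.707, 0.707, 0.007]
contact_force: [-0.7, -0.1, -0.3]
opening: 0.649
```

```bash
python3 go.py 577.3 46.5 90 -91; python3 - <<'E'
from h import *
im=snap("scene","s3.png"); crop(im,190,80,370,265,4,"s3c.png")
E
```

```text
t 3.75 d [ 0.      0.0005 -0.0001] w [-0.0001 -0.002  -0.0002] |d| 0.001 F [-0.7 -0.1 -0.3] open 0.649
```

View pics/s3c.png

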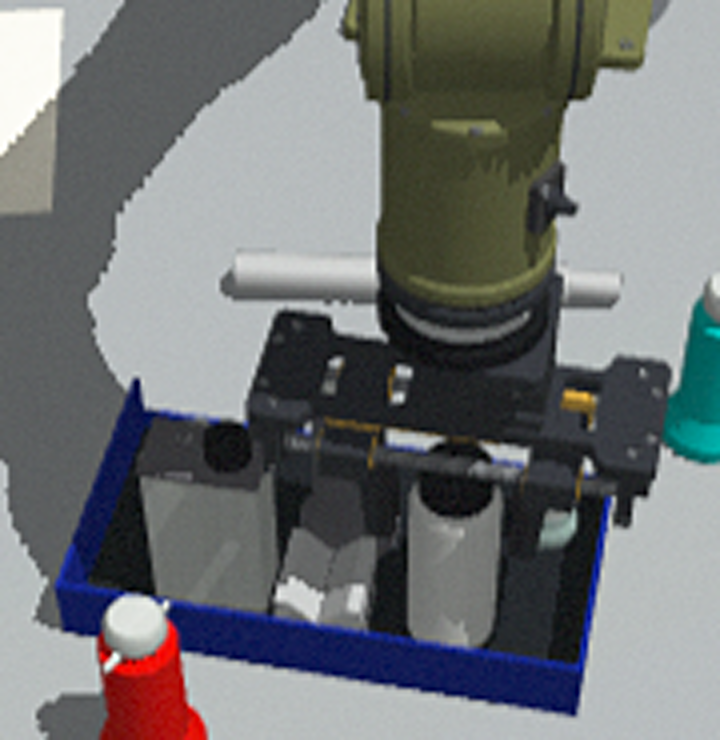

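Emit:
arm_command(deltas=[{"dx":0,"dy":0,"dz":0,"wx":0,"wy":0,"wz":0},{"dx":0,"dy":0,"dz":0,"wx":0,"wy":0,"wz":0},{"dx":0,"dy":0,"dz":0,"wx":0,"wy":0,"wz":0},{"dx":0,"dy":0,"dz":0,"wx":0,"wy":0,"wz":0},{"dx":0,"dy":0,"dz":0,"wx":0,"wy":0,"wz":0}], claw=-1, grip_force=20)

```text
clock: 4.3
tool_pos: [0.5773, 0.0465, 0.2375]
eef_rot: [0.007, 0.707, -0.707, -0.007]
contact_force: [0.0, 1.2, 0.8]
opening: 0.511
```

```bash
python3 go.py 577.3 46.5 90 -91
```

```text
t 4.3 d [-0.      0.0005  0.    ] w [ 0.0001 -0.0019 -0.0001] |d| 0.001 F [0.  1.2 0.8] open 0.511
```

Emit:
arm_command(deltas=[{"dx":0,"dy":-0.02,"dz":0,"wx":0,"wy":0,"wz":0},{"dx":0,"dy":-0.06,"dz":0,"wx":0,"wy":0,"wz":0},{"dx":0,"dy":-0.1,"dz":0,"wx":0,"wy":0,"wz":0},{"dx":0,"dy":-0.14,"dz":0,"wx":0,"wy":0,"wz":0},{"dx":0,"dy":-0.15,"dz":0,"wx":0,"wy":0,"wz":0}])

```text
clock: 4.8
tool_pos: [0.5783, 0.0463, 0.3915]
eef_rot: [0.009, 0.707, -0.707, -0.004]
contact_force: [0.1, 0.8, -2.3]
opening: 0.519
```

```bash
python3 go.py 580 -295.6 240.5 -80
```

```text
t 4.8 d [-0.0084  0.0038  0.3418] w [ 1.00e-04 -2.47e-01 -9.20e-03] |d| 0.342 F [ 0.1  0.8 -2.3] open 0.519
```

Emit:
arm_command(deltas=[{"dx":-0.001,"dy":0,"dz":0.025,"wx":0,"wy":-0.04,"wz":0},{"dx":-0.002,"dy":0,"dz":0.065,"wx":0,"wy":-0.09,"wz":0},{"dx":-0.004,"dy":0,"dz":0.115,"wx":0,"wy":-0.14,"wz":0},{"dx":-0.005,"dy":0,"dz":0.16,"wx":0,"wy":-0.2,"wz":0},{"dx":-0.006,"dy":0,"dz":0.205,"wx":0,"wy":-0.247,"wz":0}])

```text
clock: 5.3
tool_pos: [0.5786, -0.1605, 0.3861]
eef_rot: [-0.063, 0.705, -0.704, 0.061]
contact_force: [0.8, -1.5, -2.2]
opening: 0.518
```

```bash
python3 go.py 580 -295.6 240.5 -80
```

```text
t 5.3 d [ 0.0223 -0.0015  0.1332] w [0.001  0.0027 0.0034] |d| 0.135 F [ 0.8 -1.5 -2.2] open 0.518
```

```bash
cat > c.py <<'E'
# c.py last_row(dx,dy,dz,wx,wy,wz | sync | none) x y z jaw : tracks the commanded pose, prints shares to reach the target from it
import sys,json
from plant import r
import numpy as np
from scipy.spatial.transform import Rotation as R
s=r.get_state()
if sys.argv[1]=="sync": p,q=s["tool_pos"],R.from_quat(s["eef_rot"])
else:
    j=json.load(open("cmd.json")); p,q=np.array(j[0]),R.from_quat(j[1])
    if sys.argv[1]!="none":
        v=np.array([float(a) for a in sys.argv[1].split(",")]); p=p+q.apply(v[:3]); q=q*R.from_rotvec(v[3:]*45,degrees=True)
json.dump([list(map(float,p)),list(map(float,q.as_quat()))],open("cmd.json","w"))
M=R.from_quat(s["eef_rot"]); e=(s["tool_pos"]-p)*1000; er=np.degrees((q.inv()*M).magnitude())
x,y,z,a=map(float,sys.argv[2:6]); a=np.radians(a)
zt=np.array([np.cos(a),np.sin(a),0]); yt=np.array([0,0,-1.])
Rt=R.from_matrix(np.c_[np.cross(yt,zt),yt,zt])
d=q.inv().apply(np.array([x,y,z+147])/1000-p); w=(q.inv()*Rt).as_rotvec(degrees=True)/45
print("t",round(s["clock"],2),"d",d.round(4),"w",w.round(4),"| meas-cmd mm",e.round(1),"deg",round(er,2),"F",s["contact_force"].round(1),"open",round(s["opening"],3))
E
python3 - <<'E'
import json,numpy as np
from scipy.spatial.transform import Rotation as R
a=np.radians(-91); zt=np.array([np.cos(a),np.sin(a),0]); yt=np.array([0,0,-1.])
q=R.from_matrix(np.c_[np.cross(yt,zt),yt,zt])
json.dump([[.5773,.0465,.3875],list(q.as_quat())],open("cmd.json","w"))
E
python3 c.py=-1 2>/dev/null; python3 c.py -0.006,0,0.205,0,-0.247,0 580 -295.6 240.5 -80
```

```text
t 5.3 d [ 0.0238 -0.      0.1349] w [0.     0.0026 0.    ] | meas-cmd mm [-1.2 -2.  -1.4] deg 0.16 F [ 0.8 -1.5 -2.2] open 0.518
```

Emit:
arm_command(deltas=[{"dx":0.007,"dy":0,"dz":0.04,"wx":0,"wy":0.003,"wz":0},{"dx":0.014,"dy":0,"dz":0.08,"wx":0,"wy":0.003,"wz":0},{"dx":0.02,"dy":0,"dz":0.115,"wx":0,"wy":0.003,"wz":0},{"dx":0.024,"dy":0,"dz":0.13,"wx":0,"wy":0.003,"wz":0},{"dx":0.024,"dy":0,"dz":0.135,"wx":0,"wy":0.003,"wz":0}])

```text
clock: 5.8
tool_pos: [0.578, -0.2978, 0.3861]
eef_rot: [-0.061, 0.705, -0.704, 0.059]
contact_force: [-0.5, 0.5, -2.2]
opening: 0.513
```

```bash
python3 c.py 0.024,0,.135,0,.003,0 580 -295.6 95 -80;python3 - <<'E'
from h import *
im=snap("scene","s4.png"); crop(im,80,0,280,240,3,"s4c.png")
E
```

```text
t 5.8 d [-2.000e-04  1.455e-01 -1.000e-04] w [ 0.     -0.0004  0.    ] | meas-cmd mm [-1.8 -2.1 -1.4] deg 0.33 F [-0.5  0.5 -2.2] open 0.513
```

View pics/s4c.png

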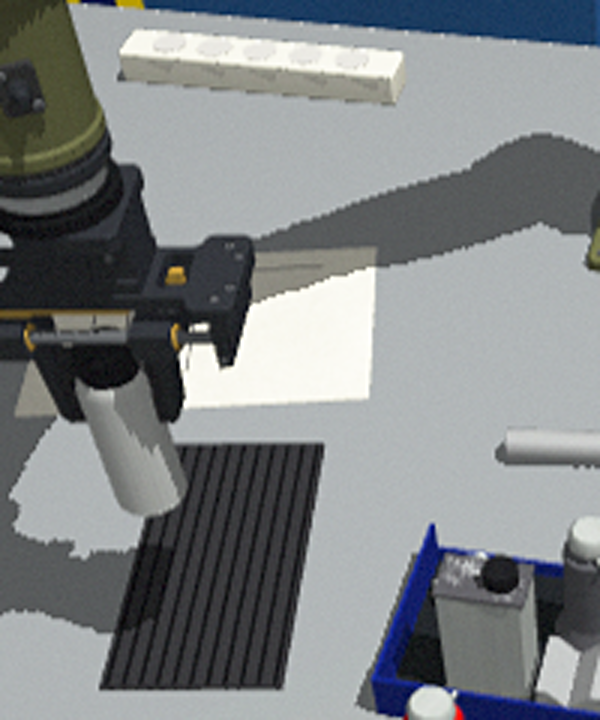

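Emit:
arm_command(deltas=[{"dx":0,"dy":0.035,"dz":0,"wx":0,"wy":0,"wz":0},{"dx":0,"dy":0.075,"dz":0,"wx":0,"wy":0,"wz":0},{"dx":0,"dy":0.115,"dz":0,"wx":0,"wy":0,"wz":0},{"dx":0,"dy":0.135,"dz":0,"wx":0,"wy":0,"wz":0},{"dx":0,"dy":0.142,"dz":0,"wx":0,"wy":0,"wz":0}])

```text
clock: 6.35
tool_pos: [0.579, -0.2922, 0.2426]
eef_rot: [-0.064, 0.706, -0.703, 0.061]
contact_force: [-0.0, 0.7, -1.4]
opening: 0.518
```

Emit:
arm_command(deltas=[{"dx":0,"dy":0.001,"dz":0,"wx":0,"wy":0,"wz":0},{"dx":0,"dy":0.003,"dz":0,"wx":0,"wy":0,"wz":0},{"dx":0,"dy":0.004,"dz":0,"wx":0,"wy":0,"wz":0},{"dx":0,"dy":0.005,"dz":0,"wx":0,"wy":0,"wz":0},{"dx":0,"dy":0.006,"dz":0,"wx":0,"wy":0,"wz":0}])

```text
clock: 6.85
tool_pos: [0.5794, -0.296, 0.2403]
eef_rot: [0.06, -0.704, 0.705, -0.061]
contact_force: [0.1, -0.7, -1.6]
opening: 0.511
```

```bash
python3 c.py 0,0.148,0,0,0,0 580 -295.6 91.5 -80
```

```text
t 6.85 d [-0.0002  0.001  -0.0001] w [ 0.     -0.0004  0.    ] | meas-cmd mm [-0.4 -0.3  0.8] deg 0.13 F [ 0.1 -0.7 -1.6] open 0.511
```

Emit:
arm_command(deltas=[{"dx":0,"dy":0.001,"dz":0,"wx":0,"wy":0,"wz":0},{"dx":0,"dy":0.001,"dz":0,"wx":0,"wy":0,"wz":0},{"dx":0,"dy":0.0015,"dz":0,"wx":0,"wy":0,"wz":0},{"dx":0,"dy":0.0015,"dz":0,"wx":0,"wy":0,"wz":0},{"dx":0,"dy":0.0015,"dz":0,"wx":0,"wy":0,"wz":0}])

```text
clock: 7.35
tool_pos: [0.5794, -0.2958, 0.2385]
eef_rot: [0.061, -0.704, 0.705, -0.061]
contact_force: [-1.9, 0.7, 3.7]
opening: 0.516
```

```bash
python3 c.py 0,0.0015,0,0,0,0 580 -295.6 91.5 -80
```

```text
t 7.35 d [-0.0002 -0.0005 -0.0001] w [ 0.     -0.0004  0.    ] | meas-cmd mm [-0.4 -0.1  0.5] deg 0.1 F [-1.9  0.7  3.7] open 0.516
```

Emit:
arm_command(deltas=[{"dx":0,"dy":0,"dz":0,"wx":0,"wy":0,"wz":0},{"dx":0,"dy":0,"dz":0,"wx":0,"wy":0,"wz":0},{"dx":0,"dy":0,"dz":0,"wx":0,"wy":0,"wz":0},{"dx":0,"dy":0,"dz":0,"wx":0,"wy":0,"wz":0},{"dx":0,"dy":0,"dz":0,"wx":0,"wy":0,"wz":0}], claw=0.5)

```text
clock: 7.85
tool_pos: [0.5792, -0.2958, 0.2379]
eef_rot: [0.061, -0.704, 0.704, -0.061]
contact_force: [-0.1, -0.5, -0.1]
opening: 0.75
```

Emit:
arm_command(deltas=[{"dx":0,"dy":-0.02,"dz":0,"wx":0,"wy":0,"wz":0},{"dx":0,"dy":-0.06,"dz":0,"wx":0,"wy":0,"wz":0},{"dx":0,"dy":-0.105,"dz":0,"wx":0,"wy":0,"wz":0},{"dx":0,"dy":-0.14,"dz":0,"wx":0,"wy":0,"wz":0},{"dx":0,"dy":-0.15,"dz":0,"wx":0,"wy":0,"wz":0}], claw=1)

```text
clock: 8.35
tool_pos: [0.5802, -0.2963, 0.3926]
eef_rot: [0.058, -0.703, 0.706, -0.063]
contact_force: [0.8, -0.5, 0.8]
opening: 0.996
```

```bash
python3 c.py 0,-0.15,0,0,0,0 576.1 -79 241 -91;python3 - <<'E'
from h import *
im=snap("scene","s5.png"); crop(im,80,0,280,240,3,"s5c.png")
E
```

```text
t 8.35 d [-0.0339 -0.     -0.2141] w [0.    0.244 0.   ] | meas-cmd mm [ 0.4 -0.6  4.6] deg 0.47 F [ 0.8 -0.5  0.8] open 0.996
```

View pics/s5c.png

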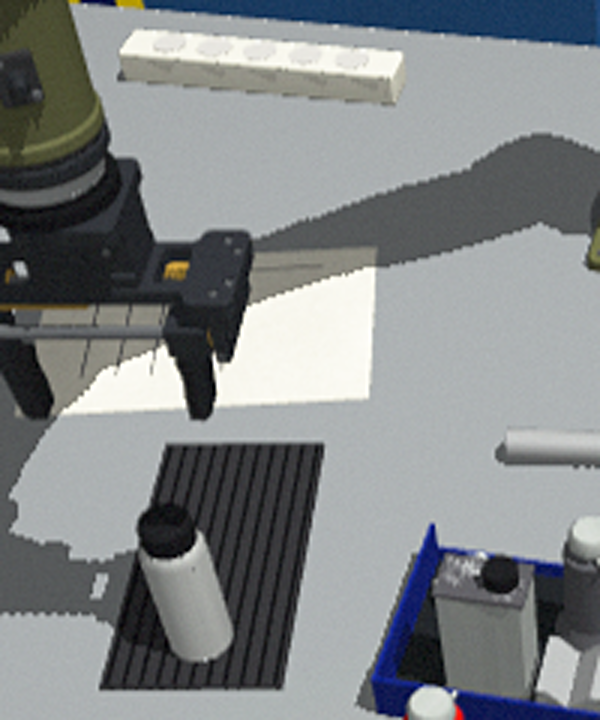

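Emit:
arm_command(deltas=[{"dx":-0.005,"dy":0,"dz":-0.03,"wx":0,"wy":0.06,"wz":0},{"dx":-0.013,"dy":0,"dz":-0.075,"wx":0,"wy":0.13,"wz":0},{"dx":-0.02,"dy":0,"dz":-0.122,"wx":0,"wy":0.2,"wz":0},{"dx":-0.027,"dy":0,"dz":-0.169,"wx":0,"wy":0.244,"wz":0},{"dx":-0.034,"dy":0,"dz":-0.205,"wx":0,"wy":0.244,"wz":0}])

```text
clock: 8.9
tool_pos: [0.5766, -0.0845, 0.3862]
eef_rot: [0.005, 0.708, -0.707, -0.007]
contact_force: [0.5, -0.3, -0.2]
opening: 1.002
```

```bash
python3 c.py -.034,0,-0.205,0,0.244,0 576.1 -79 88 -91;python3 - <<'E'
from h import *
t=snap("top","t6.png"); crop(t,225,170,465,300,3.3,"t6c.png")
p=np.array([[ (167+.5)/3+80-.5,(522+.5)/3-.5]]); print(back("scene",p,.129)*1000)
E
```

```text
t 8.9 d [ 0.0018  0.153  -0.0089] w [0. 0. 0.] | meas-cmd mm [-1.2  3.4 -1.8] deg 0.23 F [ 0.5 -0.3 -0.2] open 1.002
[[ 581.37847935 -290.30342248  129.        ]]
```

View pics/t6c.png

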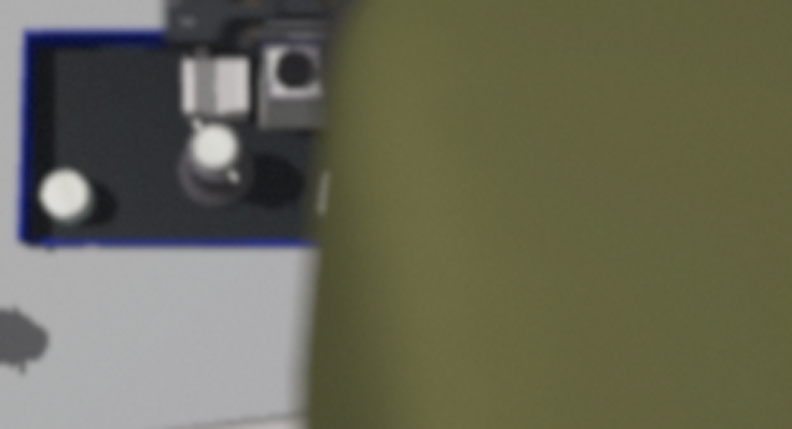

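Emit:
arm_command(deltas=[{"dx":0.002,"dy":0.03,"dz":-0.009,"wx":0,"wy":0,"wz":0},{"dx":0.002,"dy":0.07,"dz":-0.009,"wx":0,"wy":0,"wz":0},{"dx":0.002,"dy":0.115,"dz":-0.009,"wx":0,"wy":0,"wz":0},{"dx":0.002,"dy":0.143,"dz":-0.009,"wx":0,"wy":0,"wz":0},{"dx":0.002,"dy":0.15,"dz":-0.009,"wx":0,"wy":0,"wz":0}])

```text
clock: 9.45
tool_pos: [0.5735, -0.0789, 0.2336]
eef_rot: [0.003, 0.707, -0.707, -0.01]
contact_force: [-0.2, -0.6, -0.6]
opening: 0.998
```

Emit:
arm_command(deltas=[{"dx":0,"dy":0,"dz":0,"wx":0,"wy":0,"wz":0},{"dx":0,"dy":0,"dz":0,"wx":0,"wy":0,"wz":0},{"dx":0,"dy":0,"dz":0,"wx":0,"wy":0,"wz":0},{"dx":0,"dy":0,"dz":0,"wx":0,"wy":0,"wz":0},{"dx":0,"dy":0,"dz":0,"wx":0,"wy":0,"wz":0}], claw=0.7)

```text
clock: 9.95
tool_pos: [0.576, -0.079, 0.239]
eef_rot: [-0.007, -0.707, 0.707, 0.006]
contact_force: [0.6, 0.5, 0.3]
opening: 0.848
```

```bash
python3 c.py 0.002,.15,-0.009,0,0,0 576.1 -79 90 -91;python3 - <<'E'
from h import *
im=snap("scene","s7.png"); crop(im,170,100,350,265,4.4,"s7c.png")
t=snap("top","t7.png"); crop(t,225,150,375,260,4.5,"t7c.png")
E
```

```text
t 9.95 d [-0.0002  0.001   0.0001] w [0. 0. 0.] | meas-cmd mm [ 0.1 -0.1  1. ] deg 0.14 F [0.6 0.5 0.3] open 0.848
```

View pics/s7c.png

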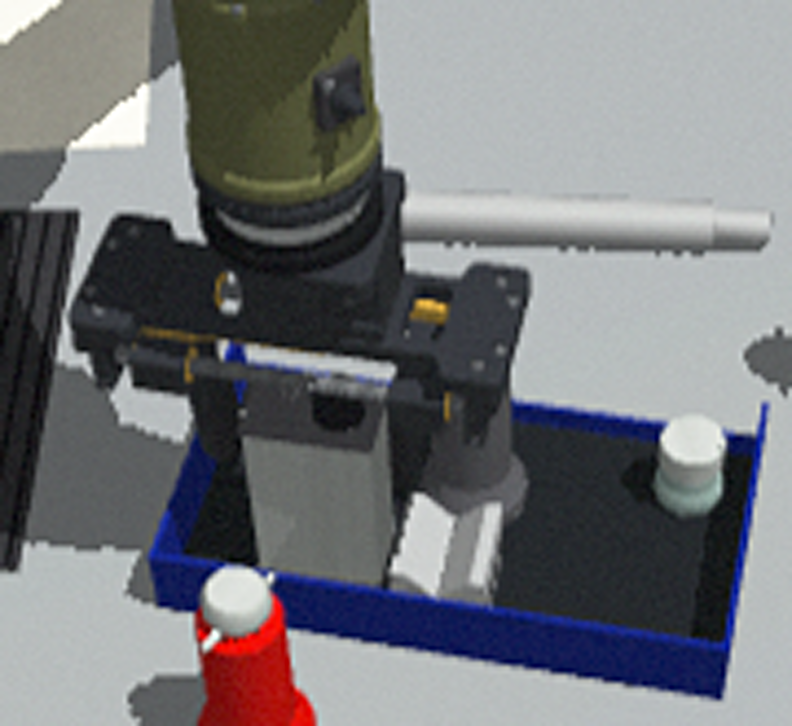

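View pics/t7c.png

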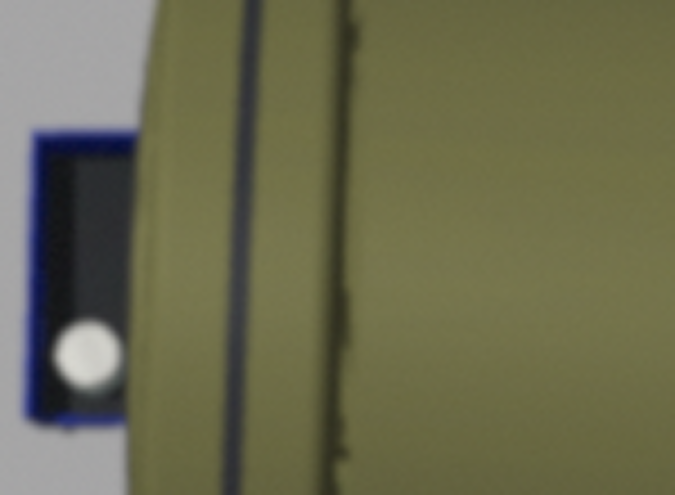

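```bash
python3 - <<'E'
from h import *
im=cv2.imread("pics/s7.png"); c=im[175:235,205:280]; c=cv2.convertScaleAbs(c,alpha=2.2,beta=20); cv2.imwrite("pics/s7d.png",cv2.resize(c,None,fx=9,fy=9,interpolation=cv2.INTER_CUBIC))
E
```

```text
(no output)
```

View pics/s7d.png

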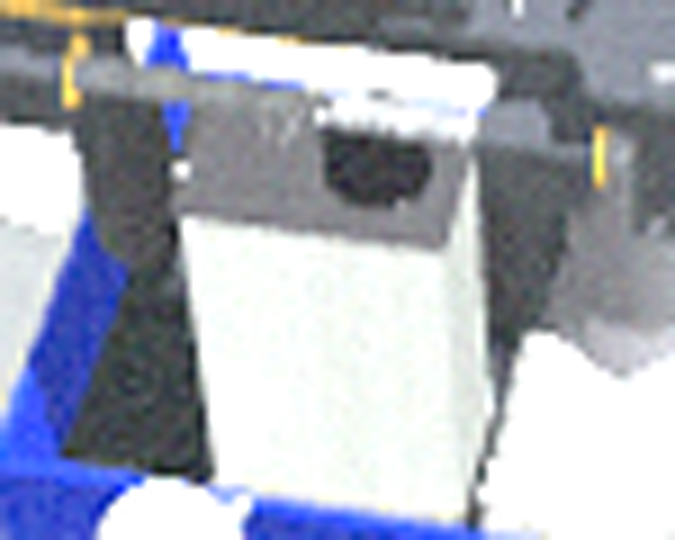

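```bash
python3 - <<'E'
from h import *
def d(P): 
    q=proj("scene",np.array(P)/1000); return ((q-[205,175]+.5)*9-.5).round(0)
for x in(567,585): print("finger inner L",x,d([[x,-116.3,z] for z in(130,110,90,72)]))
for x in(567,585): print("finger outer L",x,d([[x,-133.8,z] for z in(130,110,90,72)]))
for ty in(-82,-79,-76): print("tin",ty,d([[594,ty-30,107],[558,ty-30,107],[594,ty+30,107],[558,ty+30,107]]).tolist())
E
```

```text
finger inner L 567 [[155.  43.]
 [164. 105.]
 [173. 165.]
 [180. 218.]]
finger inner L 585 [[134. 104.]
 [143. 165.]
 [152. 225.]
 [160. 277.]]
finger outer L 567 [[ 78.  33.]
 [ 88.  95.]
 [ 97. 155.]
 [106. 207.]]
finger outer L 585 [[ 55.  93.]
 [ 66. 155.]
 [ 76. 215.]
 [ 85. 267.]]
tin -82 [[153.0, 208.0], [194.0, 87.0], [422.0, 245.0], [458.0, 123.0]]
tin -79 [[166.0, 209.0], [207.0, 89.0], [436.0, 247.0], [471.0, 124.0]]
tin -76 [[180.0, 211.0], [221.0, 91.0], [449.0, 249.0], [484.0, 126.0]]
```

```bash
python3 - <<'E'
from h import *
im=cv2.imread("pics/s7.png"); c=im[175:215,205:265].astype(float); c=np.clip(255*(c/255)**.45,0,255).astype(np.uint8); cv2.imwrite("pics/s7e.png",cv2.resize(c,None,fx=13,fy=13,interpolation=cv2.INTER_NEAREST))
def d(P): 
    q=proj("scene",np.array(P)/1000); return ((q-[205,175]+.5)*13-.5).round(0)
for x in(567,585): print("finger inner L",x,d([[x,-116.3,z] for z in(130,110,90,72)]).tolist(),"R",d([[x,-41.7,z] for z in(130,110,90,72)]).tolist())
E
```

```text
finger inner L 567 [[225.0, 63.0], [237.0, 152.0], [249.0, 239.0], [260.0, 315.0]] R [[709.0, 127.0], [715.0, 216.0], [719.0, 303.0], [724.0, 379.0]]
finger inner L 585 [[194.0, 150.0], [207.0, 239.0], [220.0, 325.0], [231.0, 401.0]] R [[684.0, 216.0], [689.0, 305.0], [695.0, 391.0], [700.0, 467.0]]
```

View pics/s7e.png

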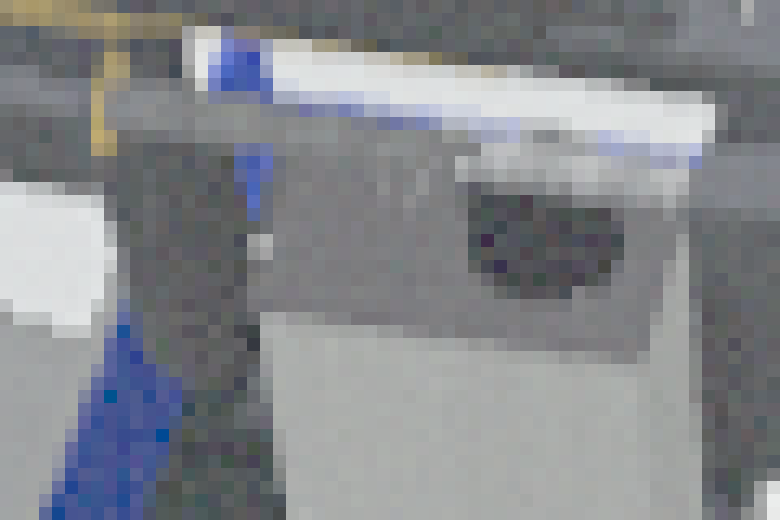

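Emit:
arm_command(deltas=[{"dx":0,"dy":0,"dz":-0.002,"wx":0,"wy":0,"wz":0},{"dx":0,"dy":0,"dz":-0.002,"wx":0,"wy":0,"wz":0},{"dx":0,"dy":0,"dz":-0.002,"wx":0,"wy":0,"wz":0},{"dx":0,"dy":0,"dz":-0.002,"wx":0,"wy":0,"wz":0},{"dx":0,"dy":0,"dz":-0.002,"wx":0,"wy":0,"wz":0}])

```text
clock: 10.55
tool_pos: [0.5757, -0.077, 0.238]
eef_rot: [-0.007, -0.707, 0.707, 0.007]
contact_force: [0.0, 0.2, -1.0]
opening: 0.849
```

Emit:
arm_command(deltas=[{"dx":0,"dy":0,"dz":0,"wx":0,"wy":0,"wz":0},{"dx":0,"dy":0,"dz":0,"wx":0,"wy":0,"wz":0},{"dx":0,"dy":0,"dz":0,"wx":0,"wy":0,"wz":0},{"dx":0,"dy":0,"dz":0,"wx":0,"wy":0,"wz":0},{"dx":0,"dy":0,"dz":0,"wx":0,"wy":0,"wz":0}], claw=-1, grip_force=25)

```text
clock: 11.05
tool_pos: [0.5757, -0.0772, 0.238]
eef_rot: [-0.007, -0.707, 0.707, 0.007]
contact_force: [-0.0, -1.8, 0.9]
opening: 0.68
```

```bash
python3 c.py 0,0,-0.002,0,0,0 576.1 -77 91 -91;python3 - <<'E'
from h import *
im=snap("scene","s8.png")
c=im[175:215,205:265].astype(float); c=np.clip(255*(c/255)**.45,0,255).astype(np.uint8); cv2.imwrite("pics/s8e.png",cv2.resize(c,None,fx=13,fy=13,interpolation=cv2.INTER_NEAREST))
E
```

```text
t 11.05 d [-0.0001  0.      0.0001] w [0. 0. 0.] | meas-cmd mm [-0.3 -0.4  0. ] deg 0.11 F [-0.  -1.8  0.9] open 0.68
```

View pics/s8e.png

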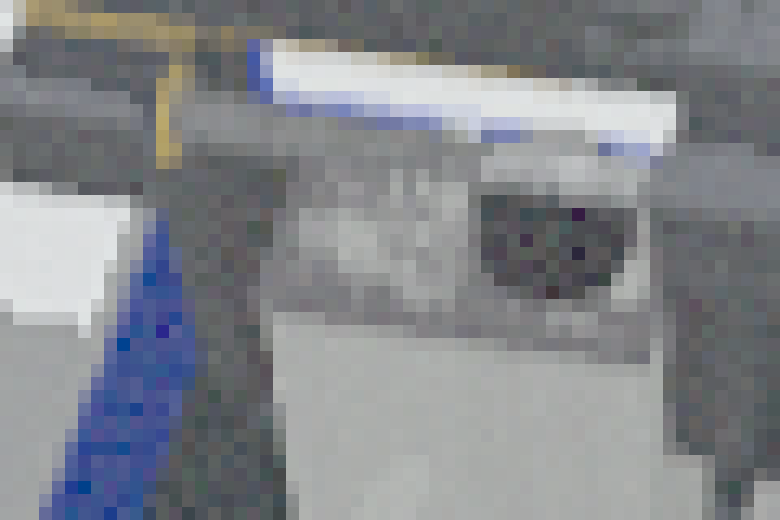

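Emit:
arm_command(deltas=[{"dx":0,"dy":-0.02,"dz":0,"wx":0,"wy":0,"wz":0},{"dx":0,"dy":-0.06,"dz":0,"wx":0,"wy":0,"wz":0},{"dx":0,"dy":-0.1,"dz":0,"wx":0,"wy":0,"wz":0},{"dx":0,"dy":-0.14,"dz":0,"wx":0,"wy":0,"wz":0},{"dx":0,"dy":-0.15,"dz":0,"wx":0,"wy":0,"wz":0}])

```text
clock: 11.6
tool_pos: [0.5767, -0.0768, 0.3918]
eef_rot: [-0.009, -0.707, 0.707, 0.004]
contact_force: [1.0, 0.4, -3.4]
opening: 0.678
```

```bash
python3 c.py 0,-0.15,0,0,0,0 501 -310 241 -80
```

```text
t 11.6 d [ 0.0709 -0.      0.2344] w [ 0.     -0.2444  0.    ] | meas-cmd mm [0.8 0.1 3.8] deg 0.42 F [ 1.   0.4 -3.4] open 0.678
```

Emit:
arm_command(deltas=[{"dx":0.008,"dy":0,"dz":0.025,"wx":0,"wy":-0.05,"wz":0},{"dx":0.022,"dy":0,"dz":0.07,"wx":0,"wy":-0.12,"wz":0},{"dx":0.036,"dy":0,"dz":0.117,"wx":0,"wy":-0.2,"wz":0},{"dx":0.05,"dy":0,"dz":0.164,"wx":0,"wy":-0.244,"wz":0},{"dx":0.062,"dy":0,"dz":0.205,"wx":0,"wy":-0.244,"wz":0}])

```text
clock: 12.1
tool_pos: [0.5081, -0.2829, 0.3862]
eef_rot: [-0.062, 0.705, -0.704, 0.06]
contact_force: [0.9, 0.0, -3.2]
opening: 0.681
```

```bash
python3 c.py 0.062,0,.205,0,-.244,0 501 -310 96 -80
```

```text
t 12.1 d [0.0143 0.145  0.0272] w [ 0.     -0.0004  0.    ] | meas-cmd mm [-2.3 -2.1 -1.8] deg 0.22 F [ 0.9  0.  -3.2] open 0.681
```

Emit:
arm_command(deltas=[{"dx":0.012,"dy":0,"dz":0.022,"wx":0,"wy":0,"wz":0},{"dx":0.014,"dy":0.03,"dz":0.027,"wx":0,"wy":0,"wz":0},{"dx":0.014,"dy":0.075,"dz":0.027,"wx":0,"wy":0,"wz":0},{"dx":0.014,"dy":0.115,"dz":0.027,"wx":0,"wy":0,"wz":0},{"dx":0.014,"dy":0.135,"dz":0.027,"wx":0,"wy":0,"wz":0}])

```text
clock: 12.6
tool_pos: [0.4987, -0.3085, 0.248]
eef_rot: [-0.063, 0.706, -0.703, 0.059]
contact_force: [0.0, 0.4, -2.5]
opening: 0.679
```

Emit:
arm_command(deltas=[{"dx":0,"dy":0.006,"dz":0,"wx":0,"wy":0,"wz":0},{"dx":0,"dy":0.01,"dz":0,"wx":0,"wy":0,"wz":0},{"dx":0,"dy":0.012,"dz":0,"wx":0,"wy":0,"wz":0},{"dx":0,"dy":0.013,"dz":0,"wx":0,"wy":0,"wz":0},{"dx":0,"dy":0.013,"dz":0,"wx":0,"wy":0,"wz":0}])

```text
clock: 13.1
tool_pos: [0.501, -0.3099, 0.241]
eef_rot: [0.06, -0.704, 0.705, -0.061]
contact_force: [0.7, -0.1, -3.1]
opening: 0.682
```

Emit:
arm_command(deltas=[{"dx":0,"dy":0.001,"dz":0,"wx":0,"wy":0,"wz":0},{"dx":0,"dy":0.001,"dz":0,"wx":0,"wy":0,"wz":0},{"dx":0,"dy":0.0015,"dz":0,"wx":0,"wy":0,"wz":0},{"dx":0,"dy":0.0015,"dz":0,"wx":0,"wy":0,"wz":0},{"dx":0,"dy":0.0015,"dz":0,"wx":0,"wy":0,"wz":0}])

```text
clock: 13.6
tool_pos: [0.5009, -0.3098, 0.239]
eef_rot: [0.061, -0.704, 0.705, -0.061]
contact_force: [-0.5, 0.8, 2.4]
opening: 0.683
```

```bash
python3 c.py 0.014,.1495,.027,0,0,0 501 -310 92 -80
```

```text
t 13.6 d [ 0.0003 -0.0005  0.0002] w [ 0.     -0.0004  0.    ] | meas-cmd mm [-0.4 -0.   0.5] deg 0.1 F [-0.5  0.8  2.4] open 0.683
```

Contact made; release and lift.

Emit:
arm_command(deltas=[{"dx":0,"dy":0,"dz":0,"wx":0,"wy":0,"wz":0},{"dx":0,"dy":0,"dz":0,"wx":0,"wy":0,"wz":0},{"dx":0,"dy":0,"dz":0,"wx":0,"wy":0,"wz":0},{"dx":0,"dy":0,"dz":0,"wx":0,"wy":0,"wz":0},{"dx":0,"dy":0,"dz":0,"wx":0,"wy":0,"wz":0}], claw=0.8)

```text
clock: 14.1
tool_pos: [0.5007, -0.3097, 0.2385]
eef_rot: [0.061, -0.704, 0.704, -0.061]
contact_force: [-0.3, -0.5, -0.5]
opening: 0.899
```

Emit:
arm_command(deltas=[{"dx":0,"dy":-0.02,"dz":0,"wx":0,"wy":0,"wz":0},{"dx":0,"dy":-0.06,"dz":0,"wx":0,"wy":0,"wz":0},{"dx":0,"dy":-0.105,"dz":0,"wx":0,"wy":0,"wz":0},{"dx":0,"dy":-0.14,"dz":0,"wx":0,"wy":0,"wz":0},{"dx":0,"dy":-0.15,"dz":0,"wx":0,"wy":0,"wz":0}], claw=1)

```text
clock: 14.6
tool_pos: [0.5016, -0.3102, 0.3926]
eef_rot: [0.059, -0.703, 0.706, -0.063]
contact_force: [0.3, -0.0, -0.2]
opening: 0.998
```

```bash
python3 c.py 0,-0.15,0,0,0,0 527.5 -14.8 242 -91
```

```text
t 14.6 d [-0.0769 -0.0005 -0.286 ] w [0.    0.244 0.   ] | meas-cmd mm [ 0.3 -0.5  4.1] deg 0.44 F [ 0.3 -0.  -0.2] open 0.998
```

Emit:
arm_command(deltas=[{"dx":-0.007,"dy":0,"dz":-0.025,"wx":0,"wy":0.05,"wz":0},{"dx":-0.018,"dy":0,"dz":-0.07,"wx":0,"wy":0.12,"wz":0},{"dx":-0.031,"dy":0,"dz":-0.117,"wx":0,"wy":0.2,"wz":0},{"dx":-0.044,"dy":0,"dz":-0.164,"wx":0,"wy":0.244,"wz":0},{"dx":-0.057,"dy":0,"dz":-0.211,"wx":0,"wy":0.244,"wz":0}])

```text
clock: 15.1
tool_pos: [0.5202, -0.0902, 0.3877]
eef_rot: [-0.007, -0.707, 0.707, 0.008]
contact_force: [0.5, 0.6, -1.0]
opening: 1.0
```

```bash
python3 c.py -.057,0,-.211,0,.244,0 527.5 -15 86 -91
```

```text
t 15.1 d [-0.0053  0.1555 -0.0772] w [0. 0. 0.] | meas-cmd mm [-0.7  1.9 -0.8] deg 0.18 F [ 0.5  0.6 -1. ] open 1.0
```

Emit:
arm_command(deltas=[{"dx":-0.003,"dy":0,"dz":-0.04,"wx":0,"wy":0,"wz":0},{"dx":-0.005,"dy":0,"dz":-0.07,"wx":0,"wy":0,"wz":0},{"dx":-0.005,"dy":0.03,"dz":-0.077,"wx":0,"wy":0,"wz":0},{"dx":-0.005,"dy":0.075,"dz":-0.077,"wx":0,"wy":0,"wz":0},{"dx":-0.005,"dy":0.115,"dz":-0.077,"wx":0,"wy":0,"wz":0}])

```text
clock: 15.6
tool_pos: [0.5267, -0.0144, 0.2717]
eef_rot: [0.006, 0.707, -0.707, -0.006]
contact_force: [-0.4, -1.0, -0.4]
opening: 0.998
```

Emit:
arm_command(deltas=[{"dx":0,"dy":0.025,"dz":0,"wx":0,"wy":0,"wz":0},{"dx":0,"dy":0.036,"dz":0,"wx":0,"wy":0,"wz":0},{"dx":0,"dy":0.04,"dz":0,"wx":0,"wy":0,"wz":0},{"dx":0,"dy":0.04,"dz":0,"wx":0,"wy":0,"wz":0},{"dx":0,"dy":0.04,"dz":0,"wx":0,"wy":0,"wz":0}], claw=0.1)

```text
clock: 16.1
tool_pos: [0.5275, -0.0153, 0.2346]
eef_rot: [-0.008, -0.707, 0.707, 0.006]
contact_force: [-0.8, 0.6, 0.6]
opening: 0.571
```

```bash
python3 c.py -0.005,.155,-.077,0,0,0 527.5 -15 86 -91;python3 - <<'E'
from h import *
im=snap("scene","s9.png")
c=im[130:230,205:305].astype(float); c=np.clip(255*(c/255)**.5,0,255).astype(np.uint8); cv2.imwrite("pics/s9e.png",cv2.resize(c,None,fx=6,fy=6,interpolation=cv2.INTER_CUBIC))
E
```

```text
t 16.1 d [-0.0003  0.0005 -0.0002] w [0. 0. 0.] | meas-cmd mm [ 0.3 -0.1  1.1] deg 0.16 F [-0.8  0.6  0.6] open 0.571
```

View pics/s9e.png

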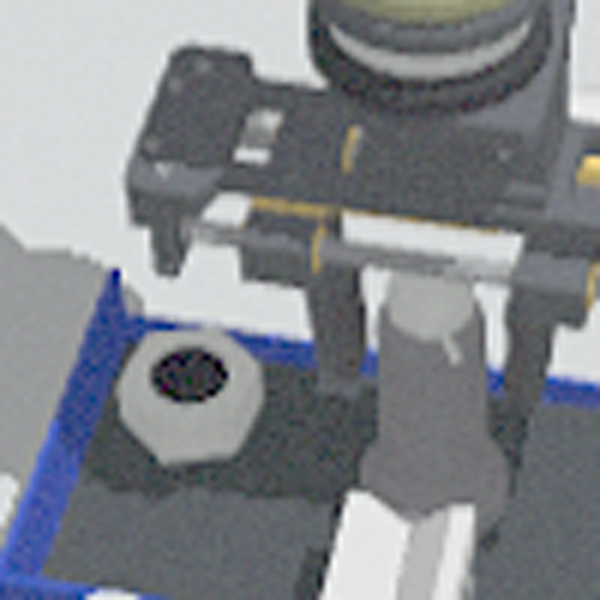

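Emit:
arm_command(deltas=[{"dx":0,"dy":0,"dz":0,"wx":0,"wy":0,"wz":0},{"dx":0,"dy":0,"dz":0,"wx":0,"wy":0,"wz":0},{"dx":0,"dy":0,"dz":0,"wx":0,"wy":0,"wz":0},{"dx":0,"dy":0,"dz":0,"wx":0,"wy":0,"wz":0},{"dx":0,"dy":0,"dz":0,"wx":0,"wy":0,"wz":0}], claw=-1, grip_force=35)

```text
clock: 16.65
tool_pos: [0.5274, -0.0155, 0.2343]
eef_rot: [-0.007, -0.707, 0.707, 0.006]
contact_force: [-1.2, -1.5, 6.5]
opening: 0.426
```

Emit:
arm_command(deltas=[{"dx":0,"dy":-0.02,"dz":0,"wx":0,"wy":0,"wz":0},{"dx":0,"dy":-0.06,"dz":0,"wx":0,"wy":0,"wz":0},{"dx":0,"dy":-0.1,"dz":0,"wx":0,"wy":0,"wz":0},{"dx":0,"dy":-0.14,"dz":0,"wx":0,"wy":0,"wz":0},{"dx":0,"dy":-0.155,"dz":0,"wx":0,"wy":0,"wz":0}])

```text
clock: 17.15
tool_pos: [0.5274, -0.0151, 0.3916]
eef_rot: [0.008, 0.707, -0.707, -0.005]
contact_force: [1.6, -0.6, -4.2]
opening: 0.421
```

```bash
python3 c.py 0,-.155,0,0,0,0 422 -324.5 241 -80
```

```text
t 17.15 d [0.0998 0.0005 0.3111] w [ 0.     -0.2444  0.    ] | meas-cmd mm [0.2 0.1 3.1] deg 0.28 F [ 1.6 -0.6 -4.2] open 0.421
```

Emit:
arm_command(deltas=[{"dx":0.008,"dy":0,"dz":0.025,"wx":0,"wy":-0.05,"wz":0},{"dx":0.021,"dy":0,"dz":0.066,"wx":0,"wy":-0.12,"wz":0},{"dx":0.036,"dy":0,"dz":0.112,"wx":0,"wy":-0.2,"wz":0},{"dx":0.051,"dy":0,"dz":0.158,"wx":0,"wy":-0.244,"wz":0},{"dx":0.065,"dy":0,"dz":0.203,"wx":0,"wy":-0.244,"wz":0}])

```text
clock: 17.65
tool_pos: [0.4567, -0.2183, 0.3879]
eef_rot: [-0.062, 0.705, -0.704, 0.061]
contact_force: [0.6, 0.0, -4.2]
opening: 0.423
```

```bash
python3 c.py 0.065,0,.203,0,-.244,0 422 -324.5 241 -80
```

```text
t 17.65 d [0.0547 0.0005 0.0995] w [ 0.     -0.0004  0.    ] | meas-cmd mm [-2.  -1.3 -0.6] deg 0.13 F [ 0.6  0.  -4.2] open 0.423
```

Emit:
arm_command(deltas=[{"dx":0.022,"dy":0,"dz":0.04,"wx":0,"wy":0,"wz":0},{"dx":0.044,"dy":0,"dz":0.08,"wx":0,"wy":0,"wz":0},{"dx":0.055,"dy":0.015,"dz":0.1,"wx":0,"wy":0,"wz":0},{"dx":0.055,"dy":0.05,"dz":0.1,"wx":0,"wy":0,"wz":0},{"dx":0.055,"dy":0.095,"dz":0.1,"wx":0,"wy":0,"wz":0}])

```text
clock: 18.15
tool_pos: [0.4208, -0.3264, 0.2934]
eef_rot: [0.059, -0.704, 0.705, -0.061]
contact_force: [1.0, -0.2, -5.2]
opening: 0.424
```

Emit:
arm_command(deltas=[{"dx":0,"dy":0.035,"dz":0,"wx":0,"wy":0,"wz":0},{"dx":0,"dy":0.05,"dz":0,"wx":0,"wy":0,"wz":0},{"dx":0,"dy":0.055,"dz":0,"wx":0,"wy":0,"wz":0},{"dx":0,"dy":0.057,"dz":0,"wx":0,"wy":0,"wz":0},{"dx":0,"dy":0.057,"dz":0,"wx":0,"wy":0,"wz":0}])

```text
clock: 18.65
tool_pos: [0.4215, -0.325, 0.2371]
eef_rot: [0.061, -0.704, 0.705, -0.061]
contact_force: [-0.3, 0.1, -4.9]
opening: 0.425
```

```bash
python3 c.py 0.055,0.152,.1,0,0,0 422 -324.5 86.5 -80
```

```text
t 18.65 d [-0.0003  0.003  -0.0005] w [ 0.     -0.0004  0.    ] | meas-cmd mm [-0.4  0.1  0.6] deg 0.11 F [-0.3  0.1 -4.9] open 0.425
```

Emit:
arm_command(deltas=[{"dx":0,"dy":0.001,"dz":0,"wx":0,"wy":0,"wz":0},{"dx":0,"dy":0.002,"dz":0,"wx":0,"wy":0,"wz":0},{"dx":0,"dy":0.0025,"dz":0,"wx":0,"wy":0,"wz":0},{"dx":0,"dy":0.003,"dz":0,"wx":0,"wy":0,"wz":0},{"dx":0,"dy":0.0035,"dz":0,"wx":0,"wy":0,"wz":0}])

```text
clock: 19.15
tool_pos: [0.4216, -0.3253, 0.2352]
eef_rot: [0.06, -0.704, 0.705, -0.062]
contact_force: [-2.8, 1.6, 19.1]
opening: 0.424
```

```bash
python3 c.py 0,0.0035,0,0,0,0 422 -324.5 86.5 -80
```

```text
t 19.15 d [-0.0003 -0.0005 -0.0005] w [ 0.     -0.0004  0.    ] | meas-cmd mm [-0.2 -0.2  2.2] deg 0.2 F [-2.8  1.6 19.1] open 0.424
```

Emit:
arm_command(deltas=[{"dx":0,"dy":-0.001,"dz":0,"wx":0,"wy":0,"wz":0},{"dx":0,"dy":-0.0015,"dz":0,"wx":0,"wy":0,"wz":0},{"dx":0,"dy":-0.0015,"dz":0,"wx":0,"wy":0,"wz":0},{"dx":0,"dy":-0.0015,"dz":0,"wx":0,"wy":0,"wz":0},{"dx":0,"dy":-0.0015,"dz":0,"wx":0,"wy":0,"wz":0}])

```text
clock: 19.65
tool_pos: [0.4216, -0.3253, 0.2353]
eef_rot: [0.06, -0.704, 0.705, -0.061]
contact_force: [-0.8, 0.1, 6.9]
opening: 0.421
```

Emit:
arm_command(deltas=[{"dx":0,"dy":0,"dz":0,"wx":0,"wy":0,"wz":0},{"dx":0,"dy":0,"dz":0,"wx":0,"wy":0,"wz":0},{"dx":0,"dy":0,"dz":0,"wx":0,"wy":0,"wz":0},{"dx":0,"dy":0,"dz":0,"wx":0,"wy":0,"wz":0},{"dx":0,"dy":0,"dz":0,"wx":0,"wy":0,"wz":0}], claw=0.5)

```text
clock: 20.15
tool_pos: [0.4212, -0.3248, 0.2344]
eef_rot: [-0.061, 0.705, -0.704, 0.061]
contact_force: [0.1, 0.8, 0.0]
opening: 0.75
```

```bash
python3 c.py 0,-.0015,0,0,0,0 422 -324.5 241 -80
```

```text
t 20.15 d [-0.0003 -0.1535 -0.0005] w [ 0.     -0.0004  0.    ] | meas-cmd mm [-0.6  0.2 -0.1] deg 0.09 F [0.1 0.8 0. ] open 0.75
```

Lift and go toward the V-block.

Emit:
arm_command(deltas=[{"dx":0,"dy":-0.02,"dz":0,"wx":0,"wy":0,"wz":0},{"dx":0,"dy":-0.06,"dz":0,"wx":0,"wy":0,"wz":0},{"dx":0,"dy":-0.105,"dz":0,"wx":0,"wy":0,"wz":0},{"dx":0,"dy":-0.14,"dz":0,"wx":0,"wy":0,"wz":0},{"dx":0,"dy":-0.15,"dz":0,"wx":0,"wy":0,"wz":0}], claw=1)

```text
clock: 20.65
tool_pos: [0.4219, -0.3254, 0.3881]
eef_rot: [0.059, -0.703, 0.706, -0.063]
contact_force: [0.2, -0.6, 0.1]
opening: 1.001
```

```bash
python3 c.py 0,-.15,0,0,0,0 586.7 -16.5 200 -91; python3 - <<'E'
from h import *
im=snap("scene","s10.png"); crop(im,80,60,360,265,2.8,"s10c.png")
t=snap("top","t10.png"); crop(t,225,150,465,310,3.3,"t10c.png")
E
```

```text
t 20.65 d [-0.2159  0.0375 -0.2753] w [0.    0.244 0.   ] | meas-cmd mm [ 0.1 -0.3  3.6] deg 0.4 F [ 0.2 -0.6  0.1] open 1.001
```

View pics/s10c.png

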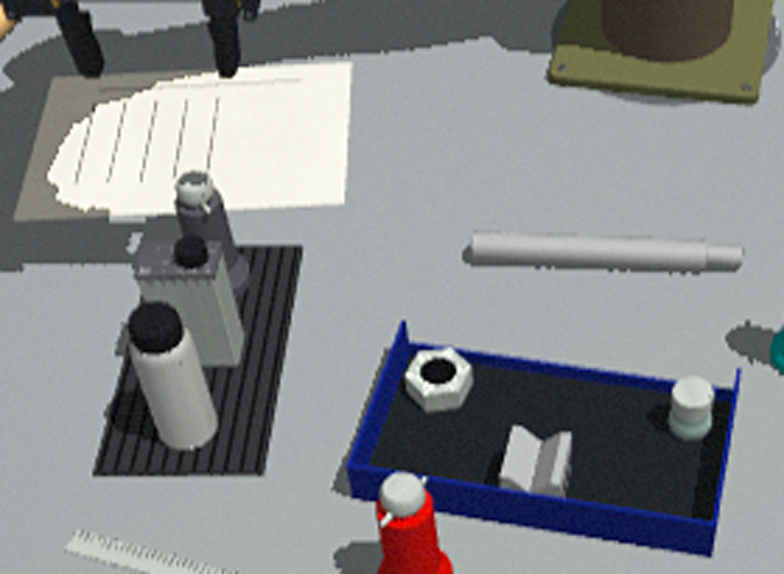

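View pics/t10c.png

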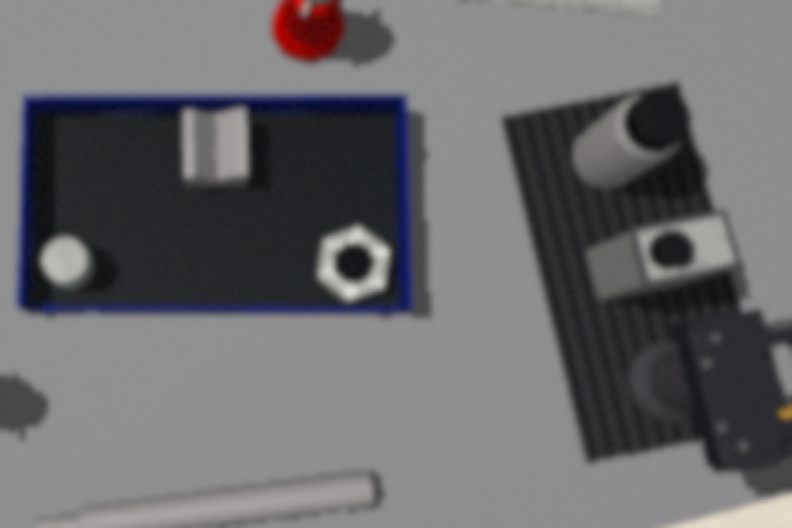

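```bash
python3 - <<'E'
from h import *
t=cv2.imread("pics/t10.png"); s=cv2.imread("pics/s10.png")
crop(t,270,170,330,215,12,"t10v.png"); crop(s,250,200,295,245,12,"s10v.png")
print(back("top",[[318,157]],0.0)*1000)
E
```

```text
[[685.26483425 -87.10027234   0.        ]]
```

View pics/t10v.png

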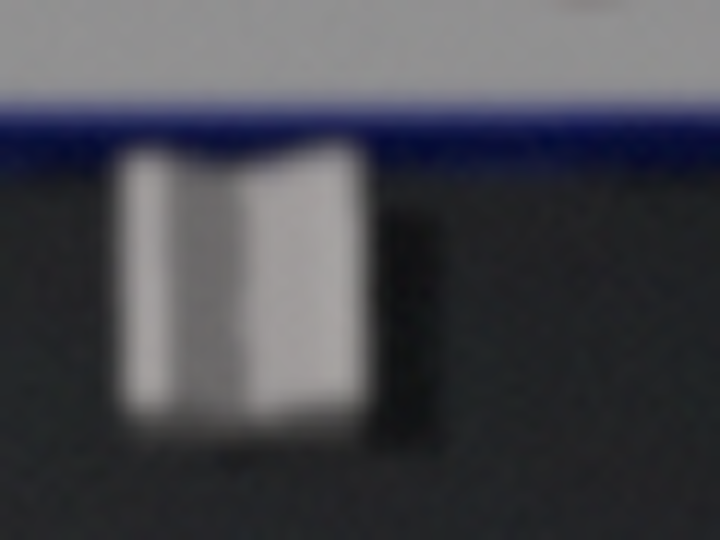

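View pics/s10v.png

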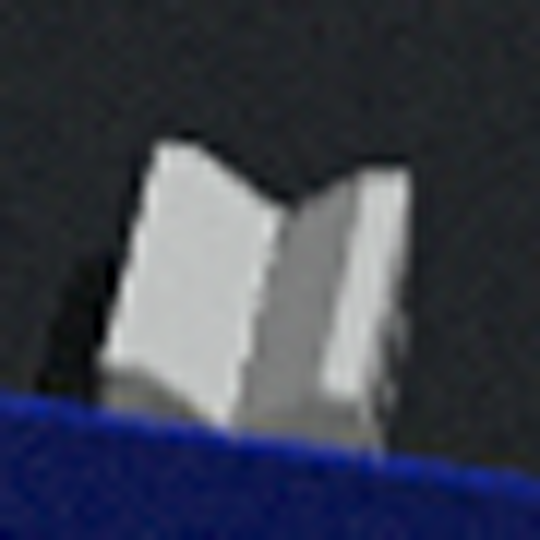

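```bash
python3 - <<'E'
from fit import *
T2=lambda p:unc(p,270,170,12); S2=lambda p:unc(p,250,200,12)
L=[[24,22,43],[24,-22,43],[-24,-22,43],[-24,22,43]]
fit([("top",L,T2([[118,150],[365,150],[370,410],[122,412]])),("scene",L,S2([[374,402],[103,363],[160,145],[410,172]]))],[.58,-.015,0],"vb")
E
```

```text
vb None [587.2 -16.1] yaw 0.67 rms 0.64 [ 0.2  1.1 -1.3  0.5 -1.  -0.7  0.4 -0.3 -1.1 -0.3 -0.1  0.1 -0.2  0.
 -0.1  0.5]
vb top [587.5 -17.1] yaw -0.3 rms 0.69 
vb scene [586.9 -15.4] yaw 1.6 rms 0.31
```

```bash
python3 c.py none 587 -16 200 -90.3
```

```text
t 20.75 d [-0.2162  0.0375 -0.2757] w [0.     0.2284 0.    ] | meas-cmd mm [-0.4 -0.   1.2] deg 0.21 F [ 0.1 -0.8 -1.2] open 1.003
```

Emit:
arm_command(deltas=[{"dx":-0.016,"dy":0,"dz":-0.02,"wx":0,"wy":0.05,"wz":0},{"dx":-0.043,"dy":0,"dz":-0.055,"wx":0,"wy":0.12,"wz":0},{"dx":-0.072,"dy":0,"dz":-0.092,"wx":0,"wy":0.2,"wz":0},{"dx":-0.101,"dy":0,"dz":-0.129,"wx":0,"wy":0.23,"wz":0},{"dx":-0.13,"dy":0,"dz":-0.166,"wx":0,"wy":0.23,"wz":0}], claw=1)

```text
clock: 21.25
tool_pos: [0.5208, -0.1372, 0.3823]
eef_rot: [0.002, 0.707, -0.707, -0.004]
contact_force: [0.0, 0.8, -0.2]
opening: 1.0
```

```bash
python3 c.py -.13,0,-.166,0,.23,0 587 -16 180 -90.3
```

```text
t 21.25 d [-0.0651  0.0575 -0.1234] w [ 0.     -0.0016  0.    ] | meas-cmd mm [-0.3  1.9 -2.2] deg 0.26 F [ 0.   0.8 -0.2] open 1.0
```

Emit:
arm_command(deltas=[{"dx":-0.021,"dy":0,"dz":-0.04,"wx":0,"wy":-0.002,"wz":0},{"dx":-0.043,"dy":0.01,"dz":-0.08,"wx":0,"wy":-0.002,"wz":0},{"dx":-0.06,"dy":0.04,"dz":-0.113,"wx":0,"wy":-0.002,"wz":0},{"dx":-0.065,"dy":0.08,"dz":-0.123,"wx":0,"wy":-0.002,"wz":0},{"dx":-0.065,"dy":0.12,"dz":-0.123,"wx":0,"wy":-0.002,"wz":0}])

```text
clock: 21.75
tool_pos: [0.5869, -0.0129, 0.2612]
eef_rot: [0.0, 0.708, -0.706, -0.001]
contact_force: [0.7, 0.0, -0.6]
opening: 1.002
```

Emit:
arm_command(deltas=[{"dx":0,"dy":0.03,"dz":0,"wx":0,"wy":0,"wz":0},{"dx":0,"dy":0.05,"dz":0,"wx":0,"wy":0,"wz":0},{"dx":0,"dy":0.058,"dz":0,"wx":0,"wy":0,"wz":0},{"dx":0,"dy":0.06,"dz":0,"wx":0,"wy":0,"wz":0},{"dx":0,"dy":0.06,"dz":0,"wx":0,"wy":0,"wz":0}])

```text
clock: 22.25
tool_pos: [0.5867, -0.0166, 0.2043]
eef_rot: [-0.002, -0.707, 0.707, 0.002]
contact_force: [0.2, 0.4, -0.5]
opening: 0.999
```

```bash
python3 c.py -.065,0.18,-.123,0,-.002,0 587 -16 28 -90.3; python3 - <<'E'
from h import *
im=snap("scene","s11.png"); crop(im,190,80,370,265,4,"s11c.png")
E
```

```text
t 22.25 d [-0.0001  0.0295 -0.0004] w [0.     0.0004 0.    ] | meas-cmd mm [-0.2 -0.2 -0.2] deg 0.09 F [ 0.2  0.4 -0.5] open 0.999
```

View pics/s11c.png

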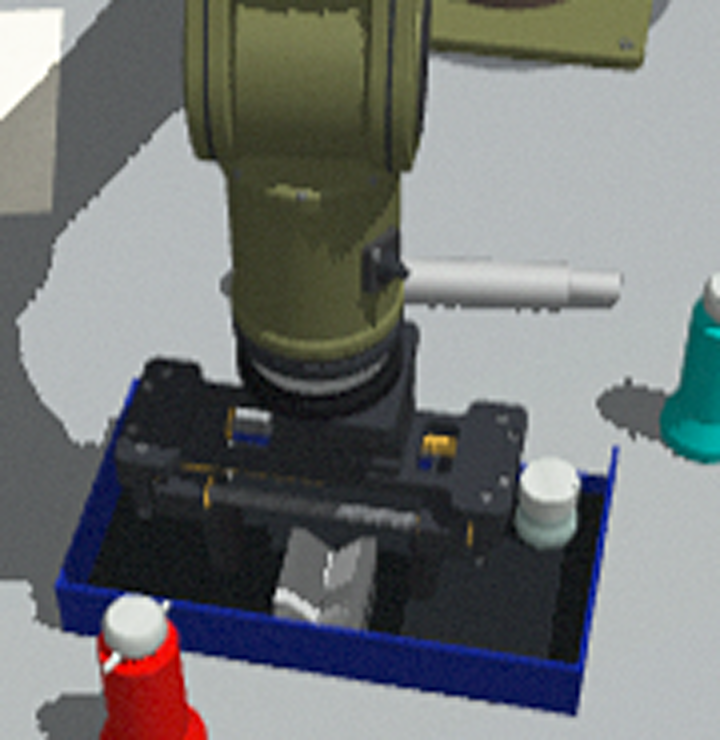

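Emit:
arm_command(deltas=[{"dx":0,"dy":0.01,"dz":0,"wx":0,"wy":0,"wz":0},{"dx":0,"dy":0.02,"dz":0,"wx":0,"wy":0,"wz":0},{"dx":0,"dy":0.027,"dz":0,"wx":0,"wy":0,"wz":0},{"dx":0,"dy":0.029,"dz":0,"wx":0,"wy":0,"wz":0},{"dx":0,"dy":0.029,"dz":0,"wx":0,"wy":0,"wz":0}], claw=0.4)

```text
clock: 22.8
tool_pos: [0.5865, -0.0165, 0.175]
eef_rot: [-0.002, -0.707, 0.707, 0.003]
contact_force: [-0.1, 1.3, -0.3]
opening: 0.699
```

Emit:
arm_command(deltas=[{"dx":0,"dy":0,"dz":0,"wx":0,"wy":0,"wz":0},{"dx":0,"dy":0,"dz":0,"wx":0,"wy":0,"wz":0},{"dx":0,"dy":0,"dz":0,"wx":0,"wy":0,"wz":0},{"dx":0,"dy":0,"dz":0,"wx":0,"wy":0,"wz":0},{"dx":0,"dy":0,"dz":0,"wx":0,"wy":0,"wz":0}], claw=-1, grip_force=40)

```text
clock: 23.3
tool_pos: [0.5869, -0.0166, 0.1758]
eef_rot: [-0.002, -0.707, 0.707, 0.002]
contact_force: [-0.1, 0.1, 2.0]
opening: 0.495
```

```bash
python3 c.py 0,.029,0,0,0,0 587 -16 28 -90.3; python3 - <<'E'
from h import *
im=snap("scene","s12.png"); crop(im,190,130,330,265,5,"s12c.png")
E
```

```text
t 23.3 d [-0.0001  0.0005 -0.0004] w [0.     0.0004 0.    ] | meas-cmd mm [ 0.  -0.1  0.3] deg 0.1 F [-0.1  0.1  2. ] open 0.495
```

View pics/s12c.png

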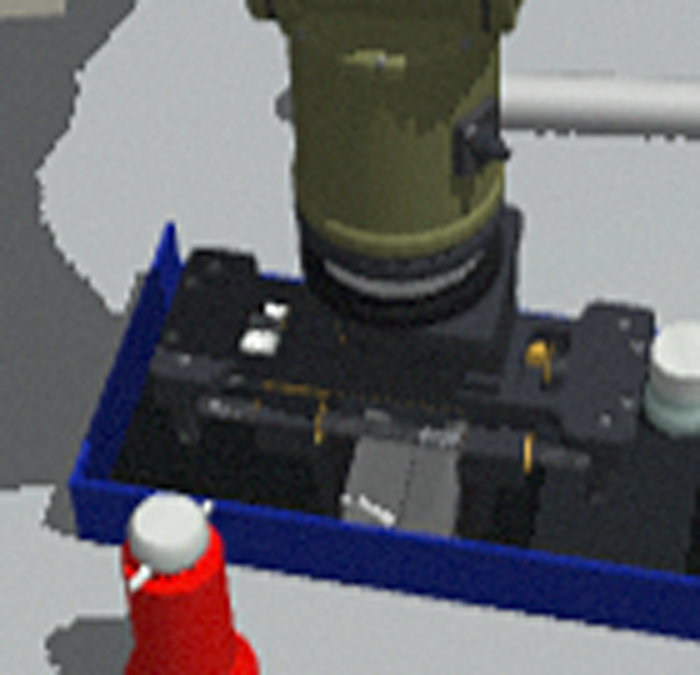

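Emit:
arm_command(deltas=[{"dx":0,"dy":-0.015,"dz":0,"wx":0,"wy":0,"wz":0},{"dx":0,"dy":-0.05,"dz":0,"wx":0,"wy":0,"wz":0},{"dx":0,"dy":-0.09,"dz":0,"wx":0,"wy":0,"wz":0},{"dx":0,"dy":-0.12,"dz":0,"wx":0,"wy":0,"wz":0},{"dx":0,"dy":-0.13,"dz":0,"wx":0,"wy":0,"wz":0}])

```text
clock: 23.85
tool_pos: [0.5872, -0.0166, 0.3088]
eef_rot: [0.004, 0.707, -0.707, -0.001]
contact_force: [0.4, -0.6, -5.4]
opening: 0.494
```

```bash
python3 c.py 0,-.13,0,0,0,0 446.8 313.5 158 -79.4
```

```text
t 23.85 d [ 0.1417  0.0005 -0.3293] w [ 0.     -0.2418  0.    ] | meas-cmd mm [ 0.4 -0.2  3.3] deg 0.28 F [ 0.4 -0.6 -5.4] open 0.494
```

Emit:
arm_command(deltas=[{"dx":0.01,"dy":-0.015,"dz":-0.025,"wx":0,"wy":-0.04,"wz":0},{"dx":0.028,"dy":-0.03,"dz":-0.065,"wx":0,"wy":-0.1,"wz":0},{"dx":0.046,"dy":-0.03,"dz":-0.108,"wx":0,"wy":-0.17,"wz":0},{"dx":0.065,"dy":-0.03,"dz":-0.151,"wx":0,"wy":-0.242,"wz":0},{"dx":0.083,"dy":-0.03,"dz":-0.193,"wx":0,"wy":-0.242,"wz":0}])

```text
clock: 24.35
tool_pos: [0.5032, 0.1783, 0.3347]
eef_rot: [0.066, -0.704, 0.704, -0.064]
contact_force: [-0.0, 0.2, -6.2]
opening: 0.498
```

```bash
python3 c.py 0.083,-.03,-.193,0,-.242,0 446.8 313.5 158 -79.4
```

```text
t 24.35 d [ 0.0319  0.0305 -0.1449] w [0.     0.0002 0.    ] | meas-cmd mm [-1.6  1.4 -0.8] deg 0.16 F [-0.   0.2 -6.2] open 0.498
```

Emit:
arm_command(deltas=[{"dx":0.01,"dy":0,"dz":-0.045,"wx":0,"wy":0,"wz":0},{"dx":0.02,"dy":0,"dz":-0.09,"wx":0,"wy":0,"wz":0},{"dx":0.028,"dy":0,"dz":-0.127,"wx":0,"wy":0,"wz":0},{"dx":0.032,"dy":0.012,"dz":-0.143,"wx":0,"wy":0,"wz":0},{"dx":0.032,"dy":0.025,"dz":-0.145,"wx":0,"wy":0,"wz":0}])

```text
clock: 24.85
tool_pos: [0.4446, 0.3169, 0.3094]
eef_rot: [-0.068, 0.704, -0.703, 0.066]
contact_force: [1.2, -0.5, -5.6]
opening: 0.496
```

Emit:
arm_command(deltas=[{"dx":0,"dy":0.025,"dz":0,"wx":0,"wy":0,"wz":0},{"dx":0,"dy":0.055,"dz":0,"wx":0,"wy":0,"wz":0},{"dx":0,"dy":0.068,"dz":0,"wx":0,"wy":0,"wz":0},{"dx":0,"dy":0.072,"dz":0,"wx":0,"wy":0,"wz":0},{"dx":0,"dy":0.072,"dz":0,"wx":0,"wy":0,"wz":0}])

```text
clock: 25.35
tool_pos: [0.4473, 0.313, 0.2381]
eef_rot: [0.065, -0.704, 0.705, -0.064]
contact_force: [-1.1, 0.9, -5.0]
opening: 0.495
```

```bash
python3 c.py 0.032,.097,-.145,0,0,0 446.8 313.5 65 -79.4;  python3 - <<'E'
from h import *
im=snap("scene","s13.png"); crop(im,370,100,510,280,4.2,"s13c.png")
im=snap("top","t13.png"); crop(im,60,150,235,300,4.2,"t13c.png")
E
```

```text
t 25.35 d [-0.0001  0.0265  0.0001] w [0.     0.0002 0.    ] | meas-cmd mm [ 0.7 -0.6 -0.4] deg 0.16 F [-1.1  0.9 -5. ] open 0.495
```

View pics/s13c.png

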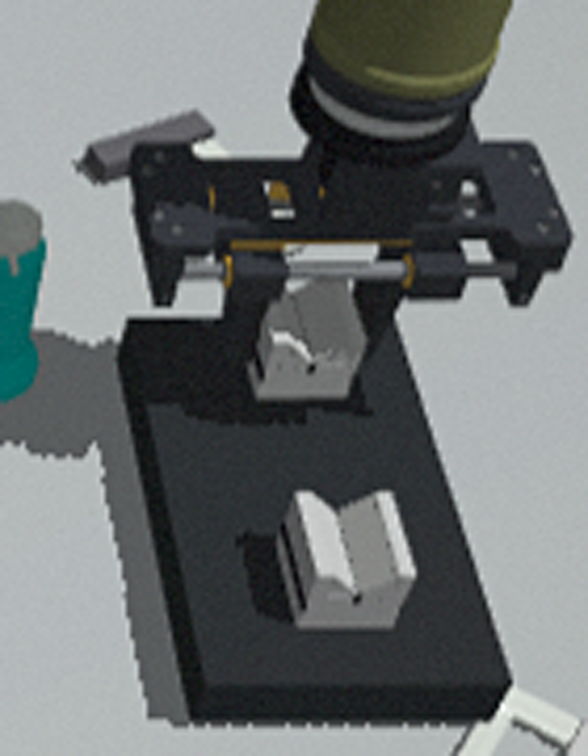

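View pics/t13c.png

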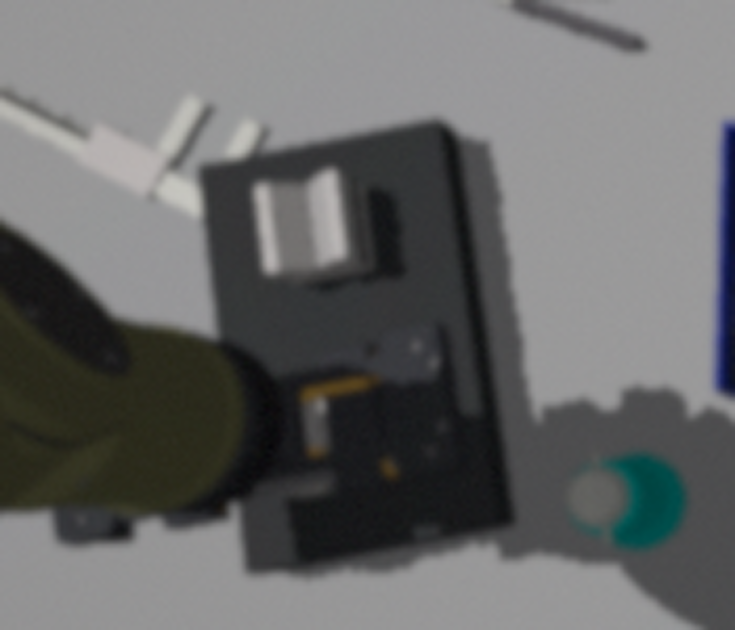

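```bash
python3 - <<'E'
from h import *
s=cv2.imread("pics/s13.png")
crop(s,420,165,470,200,14,"s13h.png"); crop(s,430,212,475,252,14,"s13m.png")
E
```

```text
(no output)
```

View pics/s13h.png

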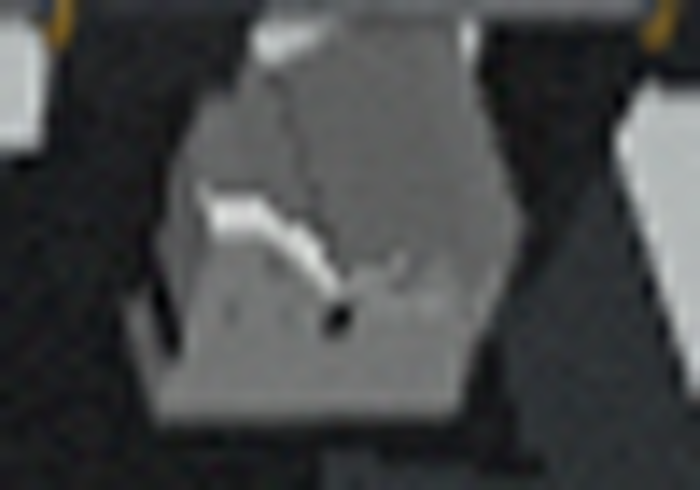

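View pics/s13m.png

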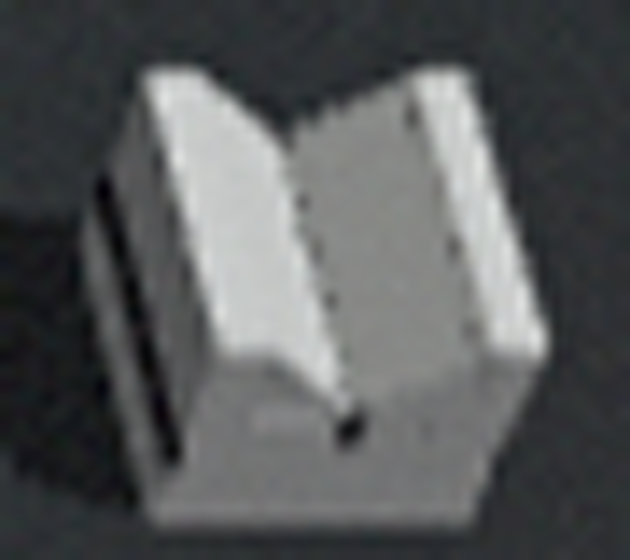

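```bash
python3 - <<'E'
from fit import *
H=lambda p:unc(p,420,165,14); M=lambda p:unc(p,430,212,14)
def L(b): return [[24,-22,b],[24,22,b],[24,-22,b+40],[24,22,b+40]]
m=fit([("scene",L(40),M([[155,525],[470,522],[213,358],[545,352]]))],[.56,.33,.18],"mate")
for b in (65,66,67): h=fit([("scene",L(b),H([[155,418],[458,412],[205,232],[523,218]]))],[.45,.31,.18],f"held{b}")
print("free_end from mate", m[:2]*1000-120*np.array([np.cos(m[2]),np.sin(m[2])]))
# hole
zs=np.linspace(.08-.025,.08-.012,3)
for n,p,base in(("m",M([[348,428]]),.04),("h",H([[335,320]]),.066)):
    for k in(.018,.022,.026): print(n,k,back("scene",p,base+k).round(4))
E
```

```text
mate None [564.3 336.5] yaw 11.33 rms 0.28 [-0.5  0.2 -0.2  0.1  0.5 -0.2  0.3 -0.1]
mate scene [564.3 336.5] yaw 11.33 rms 0.28 
held65 None [446.3 313.2] yaw 12.13 rms 0.35 [-0.2 -0.1 -0.5 -0.2  0.7 -0.   0.   0.4]
held65 scene [446.3 313.2] yaw 12.13 rms 0.35 
held66 None [447.3 312.9] yaw 12.16 rms 0.35 [-0.2 -0.1 -0.5 -0.2  0.7 -0.   0.   0.4]
held66 scene [447.3 312.9] yaw 12.16 rms 0.35 
held67 None [448.2 312.6] yaw 12.18 rms 0.34 [-0.3 -0.1 -0.5 -0.2  0.7 -0.1  0.1  0.4]
held67 scene [448.2 312.6] yaw 12.18 rms 0.34 
free_end from mate [446.62783969 312.90941522]
m 0.018 [[0.584  0.3422 0.058 ]]
m 0.022 [[0.5872 0.3411 0.062 ]]
m 0.026 [[0.5903 0.34   0.066 ]]
h 0.018 [[0.4685 0.3185 0.084 ]]
h 0.022 [[0.4724 0.3175 0.088 ]]
h 0.026 [[0.4762 0.3164 0.092 ]]
```

```bash
python3 c.py none 446.2 314.6 68 -79.4
```

```text
t 25.45 d [ 0.0003  0.0235 -0.0011] w [0.     0.0002 0.    ] | meas-cmd mm [0.9 0.1 0.8] deg 0.15 F [-0.1 -0.5 -5.6] open 0.495
```

Emit:
arm_command(deltas=[{"dx":0.0003,"dy":0.006,"dz":-0.0017,"wx":0,"wy":0,"wz":0},{"dx":0.0003,"dy":0.012,"dz":-0.0017,"wx":0,"wy":0,"wz":0},{"dx":0.0003,"dy":0.018,"dz":-0.0017,"wx":0,"wy":0,"wz":0},{"dx":0.0003,"dy":0.021,"dz":-0.0017,"wx":0,"wy":0,"wz":0},{"dx":0.0003,"dy":0.022,"dz":-0.0017,"wx":0,"wy":0,"wz":0}])

```text
clock: 25.95
tool_pos: [0.4463, 0.3152, 0.216]
eef_rot: [0.065, -0.704, 0.704, -0.065]
contact_force: [0.5, 0.2, -4.7]
opening: 0.491
```

```bash
python3 c.py .0003,.022,-.0017,0,0,0 446.2 315.2 65.5 -79.4;  python3 - <<'E'
from h import *
s=snap("scene","s14.png"); crop(s,415,165,485,255,9,"s14c.png")
E
```

```text
t 25.95 d [-0.0001  0.004   0.    ] w [0.     0.0002 0.    ] | meas-cmd mm [ 0.2 -0.  -0.5] deg 0.1 F [ 0.5  0.2 -4.7] open 0.491
```

View pics/s14c.png

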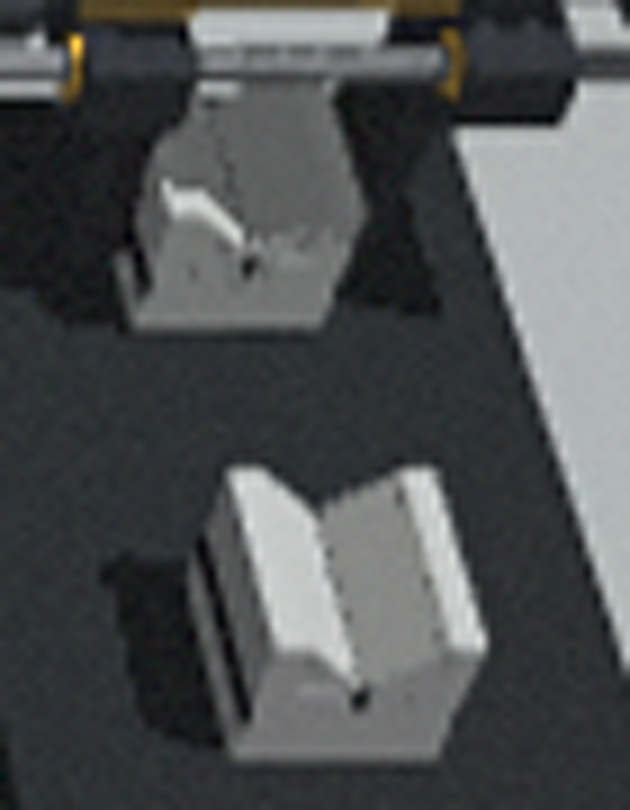

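```bash
python3 - <<'E'
from h import *
def B(p,z): return back("scene",[[415+(p[0]+.5)/9-.5,165+(p[1]+.5)/9-.5]],z)[0]*1000
h=B((248,262),.0437+.022); m=B((360,697),.062); print("hole",m-h)
for hp,mp in(((133,330),(232,760)),((322,328),(438,758))): print("bot",B(mp,.04)-B(hp,.0437))
for hp,mp in(((165,185),(275,648)),((365,215),(487,640))): print("top",B(mp,.08)-B(hp,.0837))
a=np.radians(10.55);print(120*np.cos(a),120*np.sin(a))
E
```

```text
hole [117.75984249  21.26441162  -3.7       ]
bot [117.06413842  20.81217     -3.7       ]
bot [116.93513568  21.32398957  -3.7       ]
top [125.66532561  21.78372914  -3.7       ]
top [114.23026078  21.21839006  -3.7       ]
117.97146032300999 21.971220932312313
```

Emit:
arm_command(deltas=[{"dx":0.0008,"dy":0.0005,"dz":0.0004,"wx":0,"wy":0,"wz":0},{"dx":0.0008,"dy":0.001,"dz":0.0004,"wx":0,"wy":0,"wz":0},{"dx":0.0008,"dy":0.0015,"dz":0.0004,"wx":0,"wy":0,"wz":0},{"dx":0.0008,"dy":0.002,"dz":0.0004,"wx":0,"wy":0,"wz":0},{"dx":0.0008,"dy":0.0025,"dz":0.0004,"wx":0,"wy":0,"wz":0}])

```text
clock: 26.5
tool_pos: [0.4458, 0.3148, 0.214]
eef_rot: [-0.065, 0.704, -0.704, 0.065]
contact_force: [-0.2, -0.3, -5.6]
opening: 0.497
```

```bash
python3 c.py .0008,.0025,.0004,0,0,0 445.5 314.7 65.5 -79.4
```

```text
t 26.5 d [-0.0002  0.0015 -0.    ] w [0.     0.0002 0.    ] | meas-cmd mm [0.4 0.1 0. ] deg 0.09 F [-0.2 -0.3 -5.6] open 0.497
```

Emit:
arm_command(deltas=[{"dx":0,"dy":0.0004,"dz":0,"wx":0,"wy":0,"wz":0},{"dx":0,"dy":0.0008,"dz":0,"wx":0,"wy":0,"wz":0},{"dx":0,"dy":0.0012,"dz":0,"wx":0,"wy":0,"wz":0},{"dx":0,"dy":0.0015,"dz":0,"wx":0,"wy":0,"wz":0},{"dx":0,"dy":0.0015,"dz":0,"wx":0,"wy":0,"wz":0}])

```text
clock: 27.0
tool_pos: [0.4457, 0.3148, 0.2128]
eef_rot: [-0.065, 0.704, -0.704, 0.065]
contact_force: [-0.4, -0.7, 0.8]
opening: 0.492
```

```bash
python3 c.py 0,.0015,0,0,0,0 445.5 314.7 65.5 -79.4
```

```text
t 27.0 d [-0.0002 -0.     -0.    ] w [0.     0.0002 0.    ] | meas-cmd mm [0.3 0.1 0.3] deg 0.09 F [-0.4 -0.7  0.8] open 0.492
```

Emit:
arm_command(deltas=[{"dx":0,"dy":0,"dz":0,"wx":0,"wy":0,"wz":0},{"dx":0,"dy":0,"dz":0,"wx":0,"wy":0,"wz":0},{"dx":0,"dy":0,"dz":0,"wx":0,"wy":0,"wz":0},{"dx":0,"dy":0,"dz":0,"wx":0,"wy":0,"wz":0},{"dx":0,"dy":0,"dz":0,"wx":0,"wy":0,"wz":0}], claw=0.4)

```text
clock: 27.5
tool_pos: [0.4458, 0.3148, 0.2125]
eef_rot: [-0.065, 0.704, -0.704, 0.065]
contact_force: [0.9, -0.2, -0.1]
opening: 0.704
```

Emit:
arm_command(deltas=[{"dx":0,"dy":-0.02,"dz":0,"wx":0,"wy":0,"wz":0},{"dx":0,"dy":-0.06,"dz":0,"wx":0,"wy":0,"wz":0},{"dx":0,"dy":-0.105,"dz":0,"wx":0,"wy":0,"wz":0},{"dx":0,"dy":-0.15,"dz":0,"wx":0,"wy":0,"wz":0},{"dx":0,"dy":-0.175,"dz":0,"wx":0,"wy":0,"wz":0}])

```text
clock: 28.0
tool_pos: [0.4462, 0.315, 0.391]
eef_rot: [-0.063, 0.705, -0.703, 0.066]
contact_force: [0.4, -0.1, -0.3]
opening: 0.7
```

```bash
python3 c.py 0,-.175,0,0,0,0 422 -325 241 -79.9;  python3 - <<'E'
from h import *
s=snap("scene","s15.png"); crop(s,410,165,500,275,6.5,"s15c.png")
t=snap("top","t15.png"); crop(t,90,165,215,295,4.5,"t15c.png")
E
```

```text
t 28.0 d [ 1.407e-01 -5.000e-04  6.244e-01] w [0.     0.0113 0.    ] | meas-cmd mm [0.8 0.3 3.5] deg 0.3 F [ 0.4 -0.1 -0.3] open 0.7
```

View pics/s15c.png

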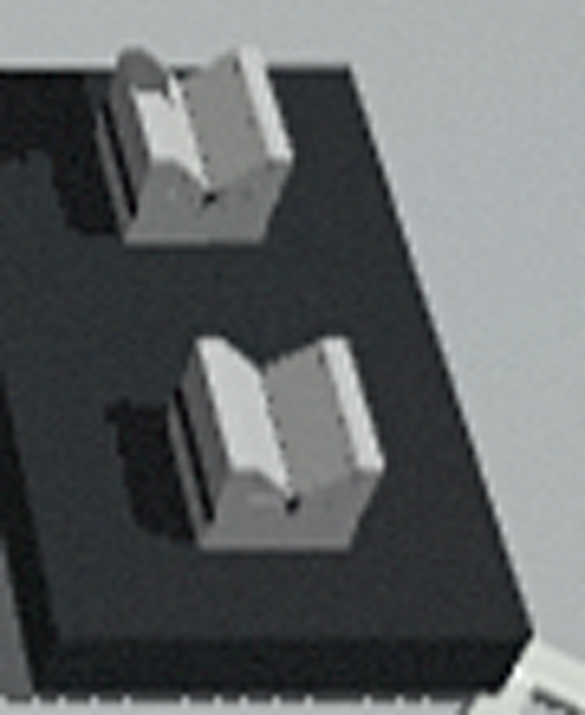

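View pics/t15c.png

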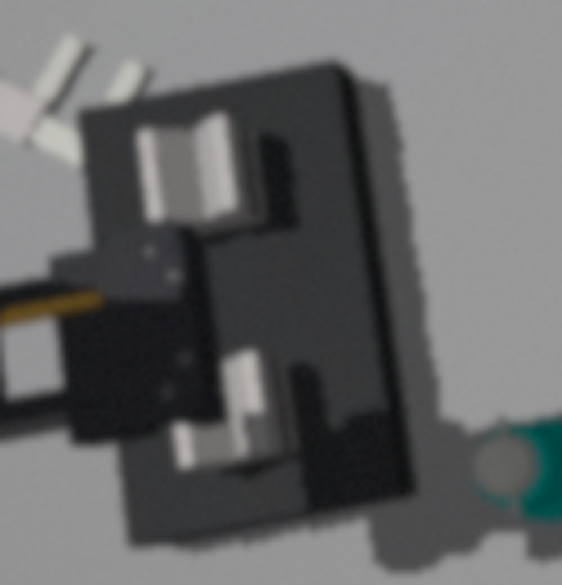

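Emit:
arm_command(deltas=[{"dx":0.007,"dy":0,"dz":0.03,"wx":0,"wy":0.011,"wz":0},{"dx":0.017,"dy":0,"dz":0.075,"wx":0,"wy":0.011,"wz":0},{"dx":0.028,"dy":0,"dz":0.122,"wx":0,"wy":0.011,"wz":0},{"dx":0.038,"dy":0,"dz":0.169,"wx":0,"wy":0.011,"wz":0},{"dx":0.049,"dy":0,"dz":0.216,"wx":0,"wy":0.011,"wz":0}], claw=0.5)

```text
clock: 28.6
tool_pos: [0.4363, 0.0917, 0.3865]
eef_rot: [0.063, -0.704, 0.705, -0.061]
contact_force: [0.3, -0.2, 0.3]
opening: 0.749
```

```bash
python3 c.py .049,0,.216,0,.011,0 422 -325 241 -79.9;  python3 - <<'E'
from h import *
s=snap("scene","s16.png"); crop(s,410,165,500,275,6.5,"s16c.png")
t=snap("top","t16.png"); crop(t,90,165,215,295,4.5,"t16c.png")
E
```

```text
t 28.6 d [ 0.0882 -0.0005  0.4092] w [0.     0.0003 0.    ] | meas-cmd mm [-0.7 -1.6 -1. ] deg 0.11 F [ 0.3 -0.2  0.3] open 0.749
```

View pics/s16c.png

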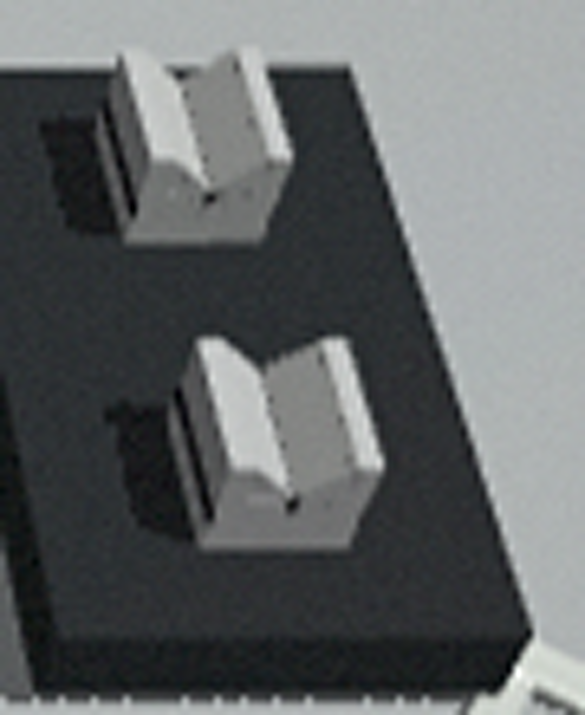

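View pics/t16c.png

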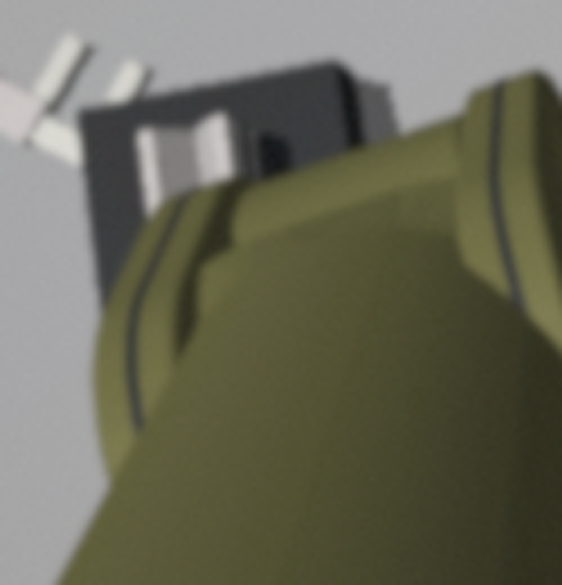

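```bash
python3 - <<'E'
from fit import *
U=lambda p:unc(p,410,165,6.5)
L=[[24,-22,40],[24,22,40],[24,-22,80],[24,22,80],[-24,-22,80],[-24,22,80]]
m=fit([("scene",L,U([[203,548],[352,548],[232,470],[384,467],[200,340],[345,338]]))],[.56,.33,.18],"mate")
h=fit([("scene",L,U([[128,243],[260,242],[155,158],[291,158],[122,50],[257,48]]))],[.45,.31,.18],"placed")
a=np.radians(10.6); d=(m-h)[:2]*1000; print(d, "along",d@[np.cos(a),np.sin(a)],"lat",d@[-np.sin(a),np.cos(a)])
E
python3 c.py none 422 -325 241 -79.9
```

```text
mate None [563.8 337.4] yaw 11.01 rms 0.26 [-0.3  0.1 -0.5 -0.1  0.3 -0.1  0.5  0.1 -0.3 -0.1  0.2  0. ]
mate scene [563.8 337.4] yaw 11.01 rms 0.26 
placed None [445.6 315.7] yaw 11.43 rms 0.26 [-0.5  0.   0.2 -0.2 -0.3  0.3  0.5 -0.  -0.1 -0.1  0.1 -0.1]
placed scene [445.6 315.7] yaw 11.43 rms 0.26 
[118.23718574  21.63840127] along 120.19992258949458 lat -0.4807405018111707
t 28.7 d [ 0.0882 -0.0005  0.4092] w [0.     0.0003 0.    ] | meas-cmd mm [-1.1 -7.2 -1. ] deg 0.88 F [-0.5  0.  -0.1] open 0.75
```

Emit:
arm_command(deltas=[{"dx":0.007,"dy":0,"dz":0.035,"wx":0,"wy":0,"wz":0},{"dx":0.017,"dy":0,"dz":0.08,"wx":0,"wy":0,"wz":0},{"dx":0.027,"dy":0,"dz":0.127,"wx":0,"wy":0,"wz":0},{"dx":0.037,"dy":0,"dz":0.174,"wx":0,"wy":0,"wz":0},{"dx":0.047,"dy":0,"dz":0.22,"wx":0,"wy":0,"wz":0}])

```text
clock: 29.2
tool_pos: [0.4288, -0.1325, 0.3867]
eef_rot: [-0.063, 0.705, -0.704, 0.062]
contact_force: [1.2, -0.0, -0.1]
opening: 0.752
```

```bash
python3 c.py .047,0,.22,0,0,0 422 -325 241 -79.9
```

```text
t 29.2 d [ 0.0412 -0.0005  0.1892] w [0.     0.0003 0.    ] | meas-cmd mm [-0.5 -1.  -0.8] deg 0.08 F [ 1.2 -0.  -0.1] open 0.752
```

Emit:
arm_command(deltas=[{"dx":0.01,"dy":0,"dz":0.045,"wx":0,"wy":0,"wz":0},{"dx":0.02,"dy":0,"dz":0.092,"wx":0,"wy":0,"wz":0},{"dx":0.03,"dy":0,"dz":0.139,"wx":0,"wy":0,"wz":0},{"dx":0.038,"dy":0,"dz":0.175,"wx":0,"wy":0,"wz":0},{"dx":0.041,"dy":0,"dz":0.189,"wx":0,"wy":0,"wz":0}])

```text
clock: 29.7
tool_pos: [0.4206, -0.3281, 0.3864]
eef_rot: [0.06, -0.704, 0.705, -0.06]
contact_force: [0.1, 0.7, 0.1]
opening: 0.753
```

Emit:
arm_command(deltas=[{"dx":0,"dy":0.03,"dz":0,"wx":0,"wy":0,"wz":0},{"dx":0,"dy":0.075,"dz":0,"wx":0,"wy":0,"wz":0},{"dx":0,"dy":0.12,"dz":0,"wx":0,"wy":0,"wz":0},{"dx":0,"dy":0.145,"dz":0,"wx":0,"wy":0,"wz":0},{"dx":0,"dy":0.152,"dz":0,"wx":0,"wy":0,"wz":0}])

```text
clock: 30.2
tool_pos: [0.4213, -0.3221, 0.2324]
eef_rot: [-0.064, 0.706, -0.702, 0.061]
contact_force: [-0.2, -0.1, 0.0]
opening: 0.748
```

```bash
python3 c.py .041,0.152,.189,0,0,0 422 -325 88 -79.9;  python3 - <<'E'
from h import *
s=snap("scene","s17.png"); crop(s,80,60,220,240,4,"s17c.png")
E
```

```text
t 30.2 d [0.0002 0.0005 0.0002] w [0.     0.0003 0.    ] | meas-cmd mm [-0.8  2.7 -3.1] deg 0.4 F [-0.2 -0.1  0. ] open 0.748
```

View pics/s17c.png

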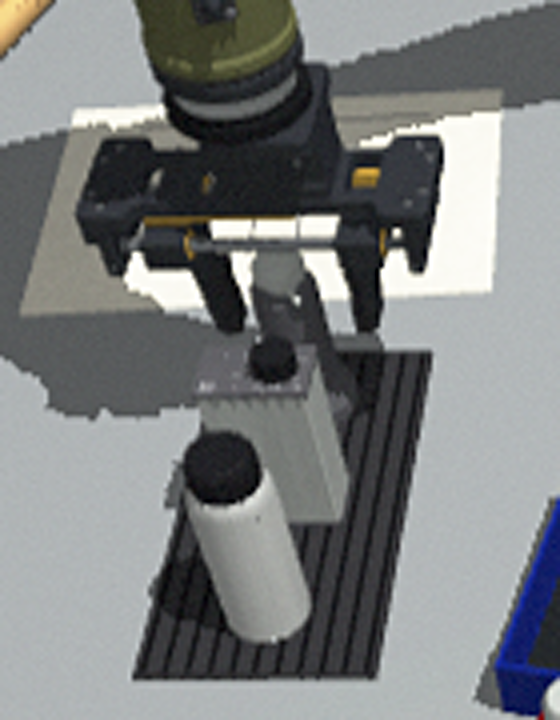

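Emit:
arm_command(deltas=[{"dx":0,"dy":0.001,"dz":0,"wx":0,"wy":0,"wz":0},{"dx":0,"dy":0.001,"dz":0,"wx":0,"wy":0,"wz":0},{"dx":0,"dy":0.001,"dz":0,"wx":0,"wy":0,"wz":0},{"dx":0,"dy":0.001,"dz":0,"wx":0,"wy":0,"wz":0},{"dx":0,"dy":0.001,"dz":0,"wx":0,"wy":0,"wz":0}])

```text
clock: 30.75
tool_pos: [0.4217, -0.3248, 0.2352]
eef_rot: [0.061, -0.704, 0.705, -0.062]
contact_force: [0.2, 0.2, 0.1]
opening: 0.753
```

Emit:
arm_command(deltas=[{"dx":0,"dy":0,"dz":0,"wx":0,"wy":0,"wz":0},{"dx":0,"dy":0,"dz":0,"wx":0,"wy":0,"wz":0},{"dx":0,"dy":0,"dz":0,"wx":0,"wy":0,"wz":0},{"dx":0,"dy":0,"dz":0,"wx":0,"wy":0,"wz":0},{"dx":0,"dy":0,"dz":0,"wx":0,"wy":0,"wz":0}], claw=-1, grip_force=35)

```text
clock: 31.25
tool_pos: [0.4216, -0.325, 0.2346]
eef_rot: [0.062, -0.704, 0.705, -0.062]
contact_force: [-0.1, -0.7, -0.9]
opening: 0.424
```

```bash
python3 c.py 0,.001,0,0,0,0 422 -325 241 -79.9
```

```text
t 31.25 d [ 0.0002 -0.1535  0.0002] w [0.     0.0003 0.    ] | meas-cmd mm [-0.5 -0.2  0.1] deg 0.11 F [-0.1 -0.7 -0.9] open 0.424
```

Emit:
arm_command(deltas=[{"dx":0,"dy":-0.02,"dz":0,"wx":0,"wy":0,"wz":0},{"dx":0,"dy":-0.06,"dz":0,"wx":0,"wy":0,"wz":0},{"dx":0,"dy":-0.1,"dz":0,"wx":0,"wy":0,"wz":0},{"dx":0,"dy":-0.14,"dz":0,"wx":0,"wy":0,"wz":0},{"dx":0,"dy":-0.155,"dz":0,"wx":0,"wy":0,"wz":0}])

```text
clock: 31.75
tool_pos: [0.4218, -0.3247, 0.3925]
eef_rot: [0.061, -0.704, 0.705, -0.063]
contact_force: [0.5, -0.6, -4.4]
opening: 0.419
```

```bash
python3 c.py 0,-.155,0,0,0,0 527.4 -15.2 241 -91
```

```text
t 31.75 d [-0.158   0.0015 -0.2863] w [0.    0.247 0.   ] | meas-cmd mm [-0.3  0.1  3. ] deg 0.26 F [ 0.5 -0.6 -4.4] open 0.419
```

Emit:
arm_command(deltas=[{"dx":-0.012,"dy":0,"dz":-0.022,"wx":0,"wy":0.05,"wz":0},{"dx":-0.033,"dy":0,"dz":-0.06,"wx":0,"wy":0.12,"wz":0},{"dx":-0.056,"dy":0,"dz":-0.101,"wx":0,"wy":0.2,"wz":0},{"dx":-0.079,"dy":0,"dz":-0.143,"wx":0,"wy":0.247,"wz":0},{"dx":-0.102,"dy":0,"dz":-0.185,"wx":0,"wy":0.247,"wz":0}])

```text
clock: 32.25
tool_pos: [0.4894, -0.1227, 0.3888]
eef_rot: [0.006, 0.707, -0.707, -0.008]
contact_force: [-0.4, -0.9, -3.5]
opening: 0.425
```

```bash
python3 c.py -.102,0,-.185,0,.247,0 527.4 -15.2 241 -91
```

```text
t 32.25 d [-0.0354  0.0015 -0.1102] w [0. 0. 0.] | meas-cmd mm [-0.6  2.  -0.7] deg 0.2 F [-0.4 -0.9 -3.5] open 0.425
```

Emit:
arm_command(deltas=[{"dx":-0.014,"dy":0,"dz":-0.042,"wx":0,"wy":0,"wz":0},{"dx":-0.027,"dy":0,"dz":-0.083,"wx":0,"wy":0,"wz":0},{"dx":-0.035,"dy":0,"dz":-0.108,"wx":0,"wy":0,"wz":0},{"dx":-0.0354,"dy":0.02,"dz":-0.1102,"wx":0,"wy":0,"wz":0},{"dx":-0.0354,"dy":0.06,"dz":-0.1102,"wx":0,"wy":0,"wz":0}])

```text
clock: 32.75
tool_pos: [0.5284, -0.0132, 0.3304]
eef_rot: [0.008, 0.707, -0.707, -0.004]
contact_force: [0.7, -1.0, -4.9]
opening: 0.42
```

Emit:
arm_command(deltas=[{"dx":0,"dy":0.04,"dz":0,"wx":0,"wy":0,"wz":0},{"dx":0,"dy":0.07,"dz":0,"wx":0,"wy":0,"wz":0},{"dx":0,"dy":0.087,"dz":0,"wx":0,"wy":0,"wz":0},{"dx":0,"dy":0.091,"dz":0,"wx":0,"wy":0,"wz":0},{"dx":0,"dy":0.091,"dz":0,"wx":0,"wy":0,"wz":0}])

```text
clock: 33.25
tool_pos: [0.5269, -0.0151, 0.2379]
eef_rot: [-0.006, -0.707, 0.707, 0.007]
contact_force: [-0.2, -0.3, -4.3]
opening: 0.422
```

```bash
python3 c.py -.0354,.151,-.1102,0,0,0 527.4 -15.2 86.5 -91
```

```text
t 33.25 d [-0.     0.005  0.   ] w [0. 0. 0.] | meas-cmd mm [-0.5  0.1 -0.6] deg 0.14 F [-0.2 -0.3 -4.3] open 0.422
```

Emit:
arm_command(deltas=[{"dx":0,"dy":0.001,"dz":0,"wx":0,"wy":0,"wz":0},{"dx":0,"dy":0.0015,"dz":0,"wx":0,"wy":0,"wz":0},{"dx":0,"dy":0.002,"dz":0,"wx":0,"wy":0,"wz":0},{"dx":0,"dy":0.0025,"dz":0,"wx":0,"wy":0,"wz":0},{"dx":0,"dy":0.003,"dz":0,"wx":0,"wy":0,"wz":0}])

```text
clock: 33.75
tool_pos: [0.5274, -0.0152, 0.2358]
eef_rot: [-0.007, -0.707, 0.707, 0.007]
contact_force: [-1.0, 0.4, -4.3]
opening: 0.426
```

```bash
python3 c.py 0,.003,0,0,0,0 527.4 -15.2 86.5 -91
```

```text
t 33.75 d [-0.     0.002  0.   ] w [0. 0. 0.] | meas-cmd mm [-0.  -0.   0.3] deg 0.1 F [-1.   0.4 -4.3] open 0.426
```

Emit:
arm_command(deltas=[{"dx":0,"dy":0.0005,"dz":0,"wx":0,"wy":0,"wz":0},{"dx":0,"dy":0.001,"dz":0,"wx":0,"wy":0,"wz":0},{"dx":0,"dy":0.0015,"dz":0,"wx":0,"wy":0,"wz":0},{"dx":0,"dy":0.002,"dz":0,"wx":0,"wy":0,"wz":0},{"dx":0,"dy":0.002,"dz":0,"wx":0,"wy":0,"wz":0}])

```text
clock: 34.25
tool_pos: [0.5273, -0.0152, 0.2336]
eef_rot: [-0.007, -0.707, 0.707, 0.007]
contact_force: [-0.5, 0.3, -3.7]
opening: 0.421
```

```bash
python3 c.py 0,.002,0,0,0,0 527.4 -15.2 86.5 -91
```

```text
t 34.25 d [-0. -0.  0.] w [0. 0. 0.] | meas-cmd mm [-0.1  0.   0.1] deg 0.09 F [-0.5  0.3 -3.7] open 0.421
```

Emit:
arm_command(deltas=[{"dx":0,"dy":0.0004,"dz":0,"wx":0,"wy":0,"wz":0},{"dx":0,"dy":0.0008,"dz":0,"wx":0,"wy":0,"wz":0},{"dx":0,"dy":0.001,"dz":0,"wx":0,"wy":0,"wz":0},{"dx":0,"dy":0.001,"dz":0,"wx":0,"wy":0,"wz":0},{"dx":0,"dy":0.001,"dz":0,"wx":0,"wy":0,"wz":0}])

```text
clock: 34.75
tool_pos: [0.5273, -0.0153, 0.2335]
eef_rot: [-0.007, -0.707, 0.707, 0.006]
contact_force: [-1.7, -0.9, 7.5]
opening: 0.419
```

```bash
python3 c.py 0,.001,0,0,0,0 527.4 -15.2 86.5 -91
```

```text
t 34.75 d [-0.    -0.001  0.   ] w [0. 0. 0.] | meas-cmd mm [-0.1 -0.1  1. ] deg 0.11 F [-1.7 -0.9  7.5] open 0.419
```

Contact. Release and lift.

Emit:
arm_command(deltas=[{"dx":0,"dy":-0.0005,"dz":0,"wx":0,"wy":0,"wz":0},{"dx":0,"dy":-0.0005,"dz":0,"wx":0,"wy":0,"wz":0},{"dx":0,"dy":-0.0005,"dz":0,"wx":0,"wy":0,"wz":0},{"dx":0,"dy":-0.0005,"dz":0,"wx":0,"wy":0,"wz":0},{"dx":0,"dy":-0.0005,"dz":0,"wx":0,"wy":0,"wz":0}], claw=0.3)

```text
clock: 35.25
tool_pos: [0.5273, -0.0151, 0.2329]
eef_rot: [-0.007, -0.707, 0.707, 0.007]
contact_force: [0.6, 0.9, -0.6]
opening: 0.649
```

Emit:
arm_command(deltas=[{"dx":0,"dy":-0.02,"dz":0,"wx":0,"wy":0,"wz":0},{"dx":0,"dy":-0.06,"dz":0,"wx":0,"wy":0,"wz":0},{"dx":0,"dy":-0.105,"dz":0,"wx":0,"wy":0,"wz":0},{"dx":0,"dy":-0.145,"dz":0,"wx":0,"wy":0,"wz":0},{"dx":0,"dy":-0.155,"dz":0,"wx":0,"wy":0,"wz":0}])

```text
clock: 35.75
tool_pos: [0.5283, -0.0153, 0.3921]
eef_rot: [0.01, 0.707, -0.707, -0.004]
contact_force: [0.4, 0.6, 0.0]
opening: 0.649
```

```bash
python3 c.py 0,-.1555,0,0,0,0 501 -309.8 241 -80
```

```text
t 35.75 d [ 0.0213 -0.      0.2951] w [ 0.     -0.2444  0.    ] | meas-cmd mm [ 0.9 -0.1  4.1] deg 0.46 F [0.4 0.6 0. ] open 0.649
```

Emit:
arm_command(deltas=[{"dx":0.002,"dy":0,"dz":0.028,"wx":0,"wy":-0.05,"wz":0},{"dx":0.005,"dy":0,"dz":0.073,"wx":0,"wy":-0.12,"wz":0},{"dx":0.009,"dy":0,"dz":0.12,"wx":0,"wy":-0.2,"wz":0},{"dx":0.012,"dy":0,"dz":0.168,"wx":0,"wy":-0.244,"wz":0},{"dx":0.015,"dy":0,"dz":0.216,"wx":0,"wy":-0.244,"wz":0}], claw=1)

```text
clock: 36.25
tool_pos: [0.5075, -0.2325, 0.3871]
eef_rot: [-0.062, 0.705, -0.704, 0.061]
contact_force: [1.6, -0.3, 0.5]
opening: 1.002
```

```bash
python3 c.py .015,0,.216,0,-.244,0 501.2 -309.9 92 -80; python3 - <<'E'
from h import *
s=snap("scene","s18.png"); crop(s,80,60,360,265,2.8,"s18c.png")
E
```

```text
t 36.25 d [0.021  0.149  0.0766] w [ 0.     -0.0004  0.    ] | meas-cmd mm [-1.2 -1.7 -0.9] deg 0.09 F [ 1.6 -0.3  0.5] open 1.002
```

View pics/s18c.png

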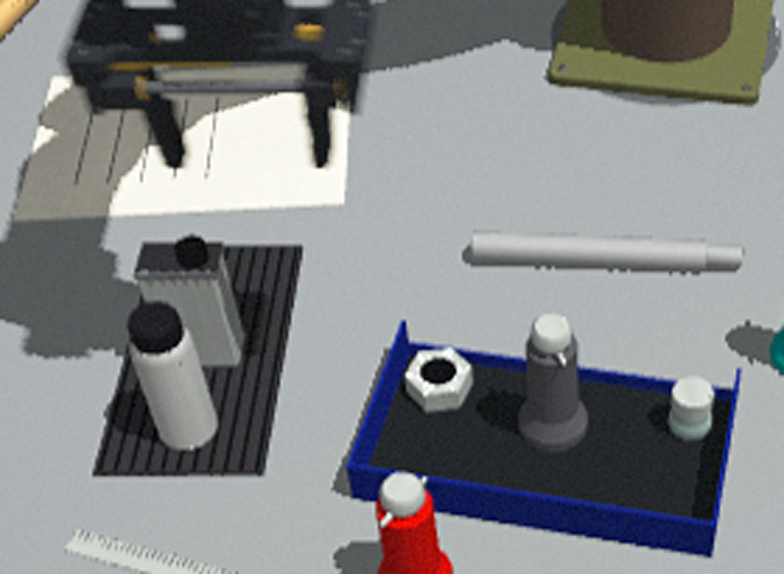

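Jack stands upright in its place. Now the tin.

Emit:
arm_command(deltas=[{"dx":0.012,"dy":0,"dz":0.043,"wx":0,"wy":0,"wz":0},{"dx":0.02,"dy":0,"dz":0.073,"wx":0,"wy":0,"wz":0},{"dx":0.021,"dy":0.03,"dz":0.0766,"wx":0,"wy":0,"wz":0},{"dx":0.021,"dy":0.07,"dz":0.0766,"wx":0,"wy":0,"wz":0},{"dx":0.021,"dy":0.11,"dz":0.0766,"wx":0,"wy":0,"wz":0}])

```text
clock: 36.8
tool_pos: [0.5003, -0.3101, 0.2763]
eef_rot: [0.06, -0.704, 0.705, -0.061]
contact_force: [0.4, 0.4, 0.2]
opening: 0.994
```

Emit:
arm_command(deltas=[{"dx":0,"dy":0.025,"dz":0,"wx":0,"wy":0,"wz":0},{"dx":0,"dy":0.036,"dz":0,"wx":0,"wy":0,"wz":0},{"dx":0,"dy":0.039,"dz":0,"wx":0,"wy":0,"wz":0},{"dx":0,"dy":0.039,"dz":0,"wx":0,"wy":0,"wz":0},{"dx":0,"dy":0.039,"dz":0,"wx":0,"wy":0,"wz":0}])

```text
clock: 37.3
tool_pos: [0.5012, -0.3102, 0.2403]
eef_rot: [0.06, -0.704, 0.705, -0.062]
contact_force: [-0.1, -1.0, -0.7]
opening: 1.001
```

Emit:
arm_command(deltas=[{"dx":0,"dy":0,"dz":0,"wx":0,"wy":0,"wz":0},{"dx":0,"dy":0,"dz":0,"wx":0,"wy":0,"wz":0},{"dx":0,"dy":0,"dz":0,"wx":0,"wy":0,"wz":0},{"dx":0,"dy":0,"dz":0,"wx":0,"wy":0,"wz":0},{"dx":0,"dy":0,"dz":0,"wx":0,"wy":0,"wz":0}], claw=-1, grip_force=25)

```text
clock: 37.8
tool_pos: [0.5007, -0.31, 0.2394]
eef_rot: [0.061, -0.704, 0.705, -0.061]
contact_force: [-0.0, -0.5, 3.0]
opening: 0.676
```

```bash
python3 c.py .021,.149,.0766,0,0,0 501.2 -309.9 92 -80
```

```text
t 37.8 d [ 0. -0. -0.] w [ 0.     -0.0004  0.    ] | meas-cmd mm [-0.5 -0.1  0.4] deg 0.1 F [-0.  -0.5  3. ] open 0.676
```

Emit:
arm_command(deltas=[{"dx":0,"dy":-0.02,"dz":0,"wx":0,"wy":0,"wz":0},{"dx":0,"dy":-0.06,"dz":0,"wx":0,"wy":0,"wz":0},{"dx":0,"dy":-0.1,"dz":0,"wx":0,"wy":0,"wz":0},{"dx":0,"dy":-0.14,"dz":0,"wx":0,"wy":0,"wz":0},{"dx":0,"dy":-0.15,"dz":0,"wx":0,"wy":0,"wz":0}])

```text
clock: 38.3
tool_pos: [0.5015, -0.3104, 0.3928]
eef_rot: [0.059, -0.703, 0.706, -0.063]
contact_force: [1.7, -0.4, -3.6]
opening: 0.678
```

```bash
python3 c.py 0,-.15,0,0,0,0 576.2 -77.4 242 -91
```

```text
t 38.3 d [-0.1141 -0.     -0.216 ] w [0.    0.244 0.   ] | meas-cmd mm [ 0.3 -0.4  3.8] deg 0.41 F [ 1.7 -0.4 -3.6] open 0.678
```

Emit:
arm_command(deltas=[{"dx":-0.014,"dy":0,"dz":-0.026,"wx":0,"wy":0.05,"wz":0},{"dx":-0.036,"dy":0,"dz":-0.068,"wx":0,"wy":0.12,"wz":0},{"dx":-0.058,"dy":0,"dz":-0.111,"wx":0,"wy":0.2,"wz":0},{"dx":-0.08,"dy":0,"dz":-0.153,"wx":0,"wy":0.244,"wz":0},{"dx":-0.1,"dy":0,"dz":-0.19,"wx":0,"wy":0.244,"wz":0}])

```text
clock: 38.8
tool_pos: [0.5663, -0.1027, 0.3872]
eef_rot: [0.005, 0.707, -0.707, -0.008]
contact_force: [0.7, 0.9, -3.2]
opening: 0.675
```

```bash
python3 c.py -.1,0,-.19,0,.244,0 576.2 -77.4 96 -91
```

```text
t 38.8 d [-0.0089  0.146  -0.0282] w [0. 0. 0.] | meas-cmd mm [-0.4  2.8 -1.8] deg 0.2 F [ 0.7  0.9 -3.2] open 0.675
```

Emit:
arm_command(deltas=[{"dx":-0.007,"dy":0,"dz":-0.023,"wx":0,"wy":0,"wz":0},{"dx":-0.0089,"dy":0.02,"dz":-0.0282,"wx":0,"wy":0,"wz":0},{"dx":-0.0089,"dy":0.06,"dz":-0.0282,"wx":0,"wy":0,"wz":0},{"dx":-0.0089,"dy":0.1,"dz":-0.0282,"wx":0,"wy":0,"wz":0},{"dx":-0.0089,"dy":0.125,"dz":-0.0282,"wx":0,"wy":0,"wz":0}])

```text
clock: 39.3
tool_pos: [0.5741, -0.0771, 0.2597]
eef_rot: [0.004, 0.707, -0.707, -0.009]
contact_force: [-0.1, 0.9, -4.2]
opening: 0.678
```

Emit:
arm_command(deltas=[{"dx":0,"dy":0.01,"dz":0,"wx":0,"wy":0,"wz":0},{"dx":0,"dy":0.018,"dz":0,"wx":0,"wy":0,"wz":0},{"dx":0,"dy":0.021,"dz":0,"wx":0,"wy":0,"wz":0},{"dx":0,"dy":0.022,"dz":0,"wx":0,"wy":0,"wz":0},{"dx":0,"dy":0.023,"dz":0,"wx":0,"wy":0,"wz":0}])

```text
clock: 39.8
tool_pos: [0.5764, -0.0776, 0.242]
eef_rot: [-0.008, -0.707, 0.707, 0.006]
contact_force: [-0.9, 0.2, -3.3]
opening: 0.677
```

```bash
python3 c.py -.0089,.148,-.0282,0,0,0 576.2 -77.4 91 -91;python3 - <<'E'
from h import *
s=snap("scene","s19.png"); crop(s,190,130,330,265,5,"s19c.png")
E
```

```text
t 39.8 d [-0.     0.003 -0.   ] w [0. 0. 0.] | meas-cmd mm [ 0.2 -0.2  1. ] deg 0.15 F [-0.9  0.2 -3.3] open 0.677
```

View pics/s19c.png

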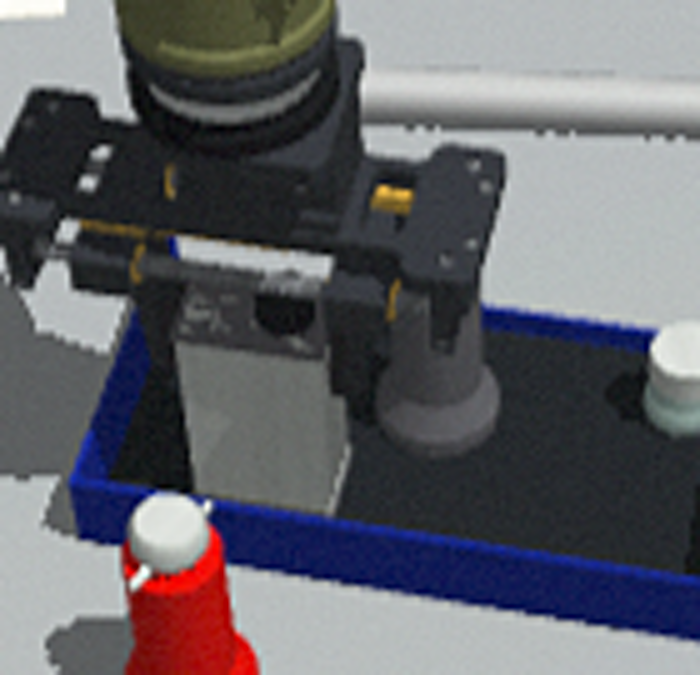

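Emit:
arm_command(deltas=[{"dx":0,"dy":0.001,"dz":0,"wx":0,"wy":0,"wz":0},{"dx":0,"dy":0.002,"dz":0,"wx":0,"wy":0,"wz":0},{"dx":0,"dy":0.0025,"dz":0,"wx":0,"wy":0,"wz":0},{"dx":0,"dy":0.003,"dz":0,"wx":0,"wy":0,"wz":0},{"dx":0,"dy":0.003,"dz":0,"wx":0,"wy":0,"wz":0}])

```text
clock: 40.35
tool_pos: [0.576, -0.0775, 0.2384]
eef_rot: [-0.007, -0.707, 0.707, 0.007]
contact_force: [-1.2, -0.2, 1.5]
opening: 0.678
```

```bash
python3 c.py 0,.003,0,0,0,0 576.2 -77.4 91 -91
```

```text
t 40.35 d [-0. -0. -0.] w [0. 0. 0.] | meas-cmd mm [-0.2 -0.1  0.4] deg 0.09 F [-1.2 -0.2  1.5] open 0.678
```

Touching down (force went from −3.3 to +1.5 N). Release and lift.

Emit:
arm_command(deltas=[{"dx":0,"dy":0,"dz":0,"wx":0,"wy":0,"wz":0},{"dx":0,"dy":0,"dz":0,"wx":0,"wy":0,"wz":0},{"dx":0,"dy":0,"dz":0,"wx":0,"wy":0,"wz":0},{"dx":0,"dy":0,"dz":0,"wx":0,"wy":0,"wz":0},{"dx":0,"dy":0,"dz":0,"wx":0,"wy":0,"wz":0}], claw=0.7)

```text
clock: 40.85
tool_pos: [0.576, -0.0775, 0.238]
eef_rot: [-0.007, -0.707, 0.707, 0.007]
contact_force: [-0.4, 0.3, 1.1]
opening: 0.851
```

Emit:
arm_command(deltas=[{"dx":0,"dy":-0.02,"dz":0,"wx":0,"wy":0,"wz":0},{"dx":0,"dy":-0.06,"dz":0,"wx":0,"wy":0,"wz":0},{"dx":0,"dy":-0.105,"dz":0,"wx":0,"wy":0,"wz":0},{"dx":0,"dy":-0.14,"dz":0,"wx":0,"wy":0,"wz":0},{"dx":0,"dy":-0.15,"dz":0,"wx":0,"wy":0,"wz":0}])

```text
clock: 41.35
tool_pos: [0.5769, -0.0777, 0.392]
eef_rot: [-0.009, -0.707, 0.707, 0.004]
contact_force: [0.3, -0.3, 0.6]
opening: 0.848
```

```bash
python3 c.py 0,-.15,0,0,0,0 579.8 -295.7 241 -80
```

```text
t 41.35 d [-0.0074 -0.      0.2182] w [ 0.     -0.2444  0.    ] | meas-cmd mm [ 0.8 -0.3  4. ] deg 0.43 F [ 0.3 -0.3  0.6] open 0.848
```

Emit:
arm_command(deltas=[{"dx":-0.001,"dy":0,"dz":0.03,"wx":0,"wy":-0.05,"wz":0},{"dx":-0.002,"dy":0,"dz":0.077,"wx":0,"wy":-0.12,"wz":0},{"dx":-0.004,"dy":0,"dz":0.125,"wx":0,"wy":-0.2,"wz":0},{"dx":-0.006,"dy":0,"dz":0.173,"wx":0,"wy":-0.244,"wz":0},{"dx":-0.007,"dy":0,"dz":0.208,"wx":0,"wy":-0.244,"wz":0}], claw=0.8)

```text
clock: 41.85
tool_pos: [0.5778, -0.2895, 0.3868]
eef_rot: [0.061, -0.704, 0.705, -0.059]
contact_force: [-0.0, -0.6, -0.1]
opening: 0.898
```

```bash
python3 c.py -.007,0,.208,0,-.244,0 579.8 -295.7 91.2 -80;python3 - <<'E'
from h import *
s=snap("scene","s20.png"); crop(s,195,165,355,265,5,"s20c.png")
E
```

```text
t 41.85 d [0.0015 0.1498 0.0101] w [ 0.     -0.0004  0.    ] | meas-cmd mm [-1.7 -4.  -1.2] deg 0.26 F [-0.  -0.6 -0.1] open 0.898
```

View pics/s20c.png

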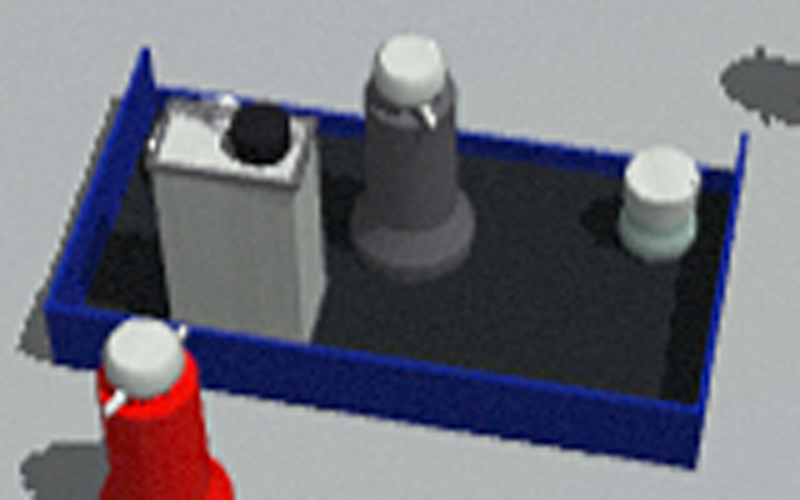

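Emit:
arm_command(deltas=[{"dx":0.0015,"dy":0.02,"dz":0.0101,"wx":0,"wy":0,"wz":0},{"dx":0.0015,"dy":0.06,"dz":0.0101,"wx":0,"wy":0,"wz":0},{"dx":0.0015,"dy":0.1,"dz":0.0101,"wx":0,"wy":0,"wz":0},{"dx":0.0015,"dy":0.135,"dz":0.0101,"wx":0,"wy":0,"wz":0},{"dx":0.0015,"dy":0.148,"dz":0.0101,"wx":0,"wy":0,"wz":0}])

```text
clock: 42.4
tool_pos: [0.5774, -0.2946, 0.2355]
eef_rot: [-0.064, 0.706, -0.703, 0.059]
contact_force: [-1.2, 0.6, 0.6]
opening: 0.899
```

Emit:
arm_command(deltas=[{"dx":0,"dy":0.002,"dz":0,"wx":0,"wy":0,"wz":0},{"dx":0,"dy":0.002,"dz":0,"wx":0,"wy":0,"wz":0},{"dx":0,"dy":0.002,"dz":0,"wx":0,"wy":0,"wz":0},{"dx":0,"dy":0.002,"dz":0,"wx":0,"wy":0,"wz":0},{"dx":0,"dy":0.002,"dz":0,"wx":0,"wy":0,"wz":0}])

```text
clock: 42.9
tool_pos: [0.5796, -0.2961, 0.2393]
eef_rot: [0.06, -0.704, 0.705, -0.062]
contact_force: [-0.5, -0.0, 0.5]
opening: 0.896
```

Emit:
arm_command(deltas=[{"dx":0,"dy":0,"dz":0,"wx":0,"wy":0,"wz":0},{"dx":0,"dy":0,"dz":0,"wx":0,"wy":0,"wz":0},{"dx":0,"dy":0,"dz":0,"wx":0,"wy":0,"wz":0},{"dx":0,"dy":0,"dz":0,"wx":0,"wy":0,"wz":0},{"dx":0,"dy":0,"dz":0,"wx":0,"wy":0,"wz":0}], claw=-1, grip_force=20)

```text
clock: 43.4
tool_pos: [0.5792, -0.2957, 0.238]
eef_rot: [-0.061, 0.705, -0.704, 0.061]
contact_force: [0.3, 1.1, 0.5]
opening: 0.514
```

```bash
python3 c.py .0015,.150,.0101,0,0,0 579.8 -295.7 91.2 -80
```

```text
t 43.4 d [ 0.     -0.0002 -0.    ] w [ 0.     -0.0004  0.    ] | meas-cmd mm [-0.6  0.  -0. ] deg 0.09 F [0.3 1.1 0.5] open 0.514
```

Emit:
arm_command(deltas=[{"dx":0,"dy":-0.02,"dz":0,"wx":0,"wy":0,"wz":0},{"dx":0,"dy":-0.06,"dz":0,"wx":0,"wy":0,"wz":0},{"dx":0,"dy":-0.1,"dz":0,"wx":0,"wy":0,"wz":0},{"dx":0,"dy":-0.14,"dz":0,"wx":0,"wy":0,"wz":0},{"dx":0,"dy":-0.15,"dz":0,"wx":0,"wy":0,"wz":0}])

```text
clock: 43.9
tool_pos: [0.5803, -0.2963, 0.3925]
eef_rot: [0.058, -0.703, 0.706, -0.063]
contact_force: [0.7, -0.5, -1.1]
opening: 0.519
```

```bash
python3 c.py 0,-.15,0,0,0,0 577.5 46.5 241 -91
```

```text
t 43.9 d [-0.057  -0.     -0.3375] w [0.    0.244 0.   ] | meas-cmd mm [ 0.5 -0.6  4.5] deg 0.48 F [ 0.7 -0.5 -1.1] open 0.519
```

Emit:
arm_command(deltas=[{"dx":-0.004,"dy":0,"dz":-0.025,"wx":0,"wy":0.05,"wz":0},{"dx":-0.012,"dy":0,"dz":-0.07,"wx":0,"wy":0.12,"wz":0},{"dx":-0.02,"dy":0,"dz":-0.117,"wx":0,"wy":0.2,"wz":0},{"dx":-0.028,"dy":0,"dz":-0.164,"wx":0,"wy":0.244,"wz":0},{"dx":-0.036,"dy":0,"dz":-0.211,"wx":0,"wy":0.244,"wz":0}])

```text
clock: 44.4
tool_pos: [0.5777, -0.0799, 0.3866]
eef_rot: [0.006, 0.707, -0.707, -0.008]
contact_force: [1.3, -0.0, -2.0]
opening: 0.513
```

```bash
python3 c.py -.036,0,-.211,0,.244,0 577.5 46.5 241 -91
```

```text
t 44.4 d [ 0.0034 -0.     -0.1282] w [0. 0. 0.] | meas-cmd mm [-1.   1.8 -1.4] deg 0.21 F [ 1.3 -0.  -2. ] open 0.513
```

Emit:
arm_command(deltas=[{"dx":0.001,"dy":0,"dz":-0.044,"wx":0,"wy":0,"wz":0},{"dx":0.002,"dy":0,"dz":-0.088,"wx":0,"wy":0,"wz":0},{"dx":0.0034,"dy":0,"dz":-0.12,"wx":0,"wy":0,"wz":0},{"dx":0.0034,"dy":0.01,"dz":-0.1282,"wx":0,"wy":0,"wz":0},{"dx":0.0034,"dy":0.04,"dz":-0.1282,"wx":0,"wy":0,"wz":0}])

```text
clock: 44.9
tool_pos: [0.5782, 0.0487, 0.3485]
eef_rot: [0.007, 0.708, -0.707, -0.004]
contact_force: [0.7, -0.9, -1.8]
opening: 0.514
```

Emit:
arm_command(deltas=[{"dx":0,"dy":0.04,"dz":0,"wx":0,"wy":0,"wz":0},{"dx":0,"dy":0.08,"dz":0,"wx":0,"wy":0,"wz":0},{"dx":0,"dy":0.1,"dz":0,"wx":0,"wy":0,"wz":0},{"dx":0,"dy":0.106,"dz":0,"wx":0,"wy":0,"wz":0},{"dx":0,"dy":0.107,"dz":0,"wx":0,"wy":0,"wz":0}])

```text
clock: 45.4
tool_pos: [0.5771, 0.0456, 0.2398]
eef_rot: [-0.006, -0.707, 0.707, 0.008]
contact_force: [-0.2, 0.8, -1.1]
opening: 0.516
```

```bash
python3 c.py .0034,.147,-.1282,0,0,0 577.5 46.5 90.2 -91
```

```text
t 45.4 d [0.     0.0038 0.    ] w [0. 0. 0.] | meas-cmd mm [-0.4 -0.9 -1.2] deg 0.2 F [-0.2  0.8 -1.1] open 0.516
```

Emit:
arm_command(deltas=[{"dx":0,"dy":0.001,"dz":0,"wx":0,"wy":0,"wz":0},{"dx":0,"dy":0.002,"dz":0,"wx":0,"wy":0,"wz":0},{"dx":0,"dy":0.003,"dz":0,"wx":0,"wy":0,"wz":0},{"dx":0,"dy":0.0035,"dz":0,"wx":0,"wy":0,"wz":0},{"dx":0,"dy":0.004,"dz":0,"wx":0,"wy":0,"wz":0}])

```text
clock: 45.9
tool_pos: [0.5776, 0.0465, 0.2374]
eef_rot: [0.007, 0.707, -0.707, -0.006]
contact_force: [-0.5, 0.5, -1.9]
opening: 0.514
```

```bash
python3 c.py 0,.004,0,0,0,0 577.5 46.5 90.2 -91
```

```text
t 45.9 d [ 0.     -0.0002  0.    ] w [0. 0. 0.] | meas-cmd mm [ 0.1 -0.1  0.4] deg 0.1 F [-0.5  0.5 -1.9] open 0.514
```

Emit:
arm_command(deltas=[{"dx":0,"dy":0.0005,"dz":0,"wx":0,"wy":0,"wz":0},{"dx":0,"dy":0.001,"dz":0,"wx":0,"wy":0,"wz":0},{"dx":0,"dy":0.001,"dz":0,"wx":0,"wy":0,"wz":0},{"dx":0,"dy":0.001,"dz":0,"wx":0,"wy":0,"wz":0},{"dx":0,"dy":0.001,"dz":0,"wx":0,"wy":0,"wz":0}])

```text
clock: 46.4
tool_pos: [0.5777, 0.0466, 0.2369]
eef_rot: [0.007, 0.707, -0.707, -0.006]
contact_force: [-1.4, 0.7, 5.6]
opening: 0.52
```

```bash
python3 c.py 0,.001,0,0,0,0 577.5 46.5 90.2 -91
```

```text
t 46.4 d [ 0.     -0.0012  0.    ] w [0. 0. 0.] | meas-cmd mm [0.2 0.  0.9] deg 0.11 F [-1.4  0.7  5.6] open 0.52
```

Contact. Release, lift, and move off to the side for a clear view.

Emit:
arm_command(deltas=[{"dx":0,"dy":0,"dz":0,"wx":0,"wy":0,"wz":0},{"dx":0,"dy":0,"dz":0,"wx":0,"wy":0,"wz":0},{"dx":0,"dy":0,"dz":0,"wx":0,"wy":0,"wz":0},{"dx":0,"dy":0,"dz":0,"wx":0,"wy":0,"wz":0},{"dx":0,"dy":0,"dz":0,"wx":0,"wy":0,"wz":0}], claw=0.5)

```text
clock: 46.9
tool_pos: [0.5775, 0.0465, 0.2359]
eef_rot: [-0.007, -0.707, 0.707, 0.007]
contact_force: [0.4, -0.1, -0.0]
opening: 0.751
```

Emit:
arm_command(deltas=[{"dx":0,"dy":-0.02,"dz":0,"wx":0,"wy":0,"wz":0},{"dx":0,"dy":-0.06,"dz":0,"wx":0,"wy":0,"wz":0},{"dx":0,"dy":-0.105,"dz":0,"wx":0,"wy":0,"wz":0},{"dx":0,"dy":-0.15,"dz":0,"wx":0,"wy":0,"wz":0},{"dx":0,"dy":-0.165,"dz":0,"wx":0,"wy":0,"wz":0}])

```text
clock: 47.4
tool_pos: [0.5785, 0.0464, 0.4057]
eef_rot: [0.01, 0.707, -0.707, -0.004]
contact_force: [0.5, -0.9, -0.5]
opening: 0.753
```

```bash
python3 c.py 0,-.165,0,0,0,0 193.4 -594 257 -72
```

```text
t 47.4 d [ 0.3729 -0.003   0.6471] w [ 0.     -0.4222  0.    ] | meas-cmd mm [ 1.  -0.1  4.7] deg 0.47 F [ 0.5 -0.9 -0.5] open 0.753
```

Emit:
arm_command(deltas=[{"dx":0.015,"dy":0,"dz":0.026,"wx":0,"wy":0,"wz":0},{"dx":0.038,"dy":0,"dz":0.066,"wx":0,"wy":0,"wz":0},{"dx":0.062,"dy":0,"dz":0.108,"wx":0,"wy":0,"wz":0},{"dx":0.086,"dy":0,"dz":0.15,"wx":0,"wy":0,"wz":0},{"dx":0.11,"dy":0,"dz":0.192,"wx":0,"wy":0,"wz":0}])

```text
clock: 47.9
tool_pos: [0.4626, -0.1448, 0.4011]
eef_rot: [-0.007, -0.707, 0.707, 0.006]
contact_force: [0.2, -1.4, 0.6]
opening: 0.751
```

Emit:
arm_command(deltas=[{"dx":0.024,"dy":0,"dz":0.042,"wx":0,"wy":0,"wz":0},{"dx":0.048,"dy":0,"dz":0.084,"wx":0,"wy":0,"wz":0},{"dx":0.072,"dy":0,"dz":0.126,"wx":0,"wy":0,"wz":0},{"dx":0.096,"dy":0,"dz":0.168,"wx":0,"wy":0,"wz":0},{"dx":0.12,"dy":0,"dz":0.21,"wx":0,"wy":0,"wz":0}])

```text
clock: 48.4
tool_pos: [0.3386, -0.3526, 0.4011]
eef_rot: [-0.007, -0.707, 0.707, 0.007]
contact_force: [-0.5, -0.9, 1.0]
opening: 0.753
```

Emit:
arm_command(deltas=[{"dx":0.024,"dy":0,"dz":0.042,"wx":0,"wy":0,"wz":0},{"dx":0.048,"dy":0,"dz":0.084,"wx":0,"wy":0,"wz":0},{"dx":0.072,"dy":0,"dz":0.126,"wx":0,"wy":0,"wz":0},{"dx":0.09,"dy":0,"dz":0.158,"wx":0,"wy":0,"wz":0},{"dx":0.095,"dy":0,"dz":0.168,"wx":0,"wy":0,"wz":0}])

```text
clock: 48.9
tool_pos: [0.2378, -0.5208, 0.4009]
eef_rot: [-0.009, -0.706, 0.708, 0.01]
contact_force: [-0.1, -0.1, 0.5]
opening: 0.75
```

```bash
python3 - <<'E'
from h import *
s=snap("scene","s21.png"); t=snap("top","t21.png")
crop(s,195,165,355,265,5,"s21c.png"); crop(t,225,170,360,252,5.9,"t21c.png"); crop(t,90,165,215,295,4.5,"t21p.png")
a=cv2.imread("pics/top0.png"); b=cv2.imread("pics/scene0.png")
d1=cv2.absdiff(a,t)[170:252,225:360].max(2); d2=cv2.absdiff(b,s)[165:265,195:355].max(2)
cv2.imwrite("pics/d.png",np.hstack([cv2.resize(d1,(540,328)),cv2.resize(d2,(525,328))])[:, :1065][:, ::1]); print((d1>60).sum(),(d2>60).sum())
im=cv2.imread("pics/d.png"); cv2.imwrite("pics/d.png",cv2.convertScaleAbs(cv2.resize(im,(798,246)),alpha=2))
E
```

```text
414 565
```

View pics/s21c.png

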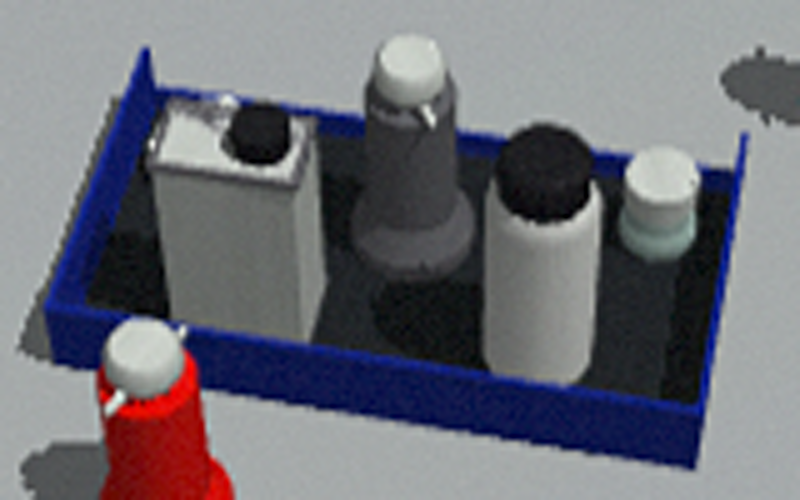

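View pics/t21c.png

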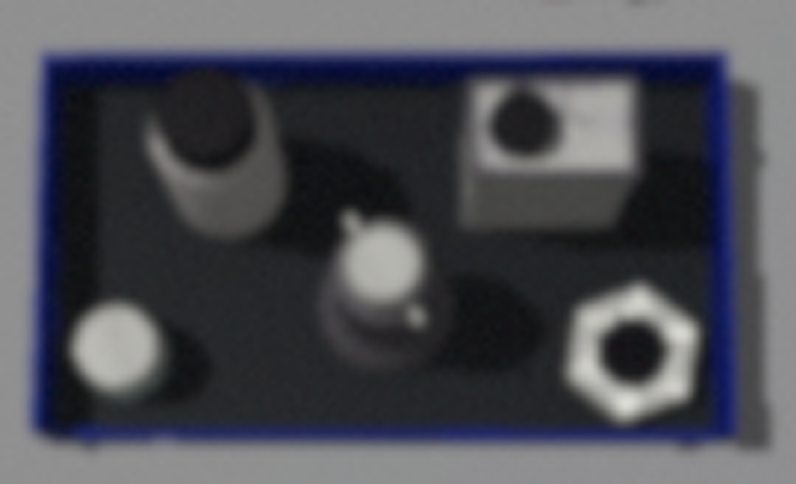

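View pics/t21p.png

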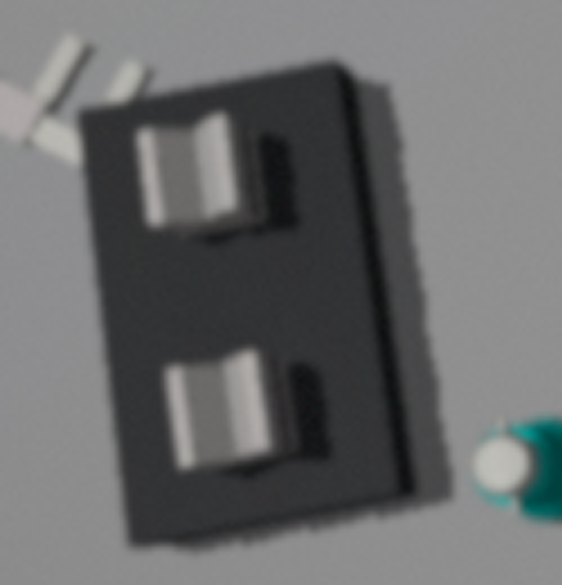

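View pics/d.png

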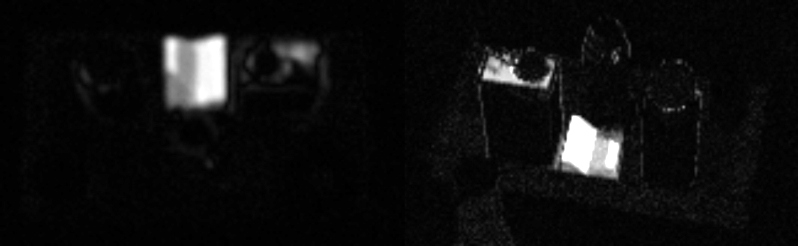

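```bash
python3 - <<'E'
from fit import *
L=[[24,22,80],[24,-22,80],[-24,-22,80],[-24,22,80]]
m=fit([("top",L,TP([[137,129],[229,112],[245,210],[151,226]]))],[.56,.33,.18],"mate")
h=fit([("top",L,TP([[166,366],[259,349],[273,453],[179,470]]))],[.45,.31,.18],"placed")
a=np.radians(10.6); d=(m-h)[:2]*1000; print(d, "along",d@[np.cos(a),np.sin(a)],"lat",d@[-np.sin(a),np.cos(a)])
# shifts of tray objects by phase correlation
A=cv2.imread("pics/top0.png",0).astype(np.float32);B=cv2.imread("pics/t21.png",0).astype(np.float32)
C=cv2.imread("pics/scene0.png",0).astype(np.float32);D=cv2.imread("pics/s21.png",0).astype(np.float32)
def sh(A,B,u0,v0,u1,v1,n):
    t=A[v0:v1,u0:u1]; R=cv2.matchTemplate(cv2.resize(B[v0-4:v1+4,u0-4:u1+4],None,fx=8,fy=8,interpolation=cv2.INTER_CUBIC),cv2.resize(t,None,fx=8,fy=8,interpolation=cv2.INTER_CUBIC),cv2.TM_CCOEFF_NORMED)
    _,m,_,l=cv2.minMaxLoc(R); print(n,(np.array(l)-32)/8,round(m,3))
sh(C,D,225,183,252,235,"tin scene");sh(C,D,291,187,317,240,"can scene");sh(C,D,266,170,290,205,"jack scene")
sh(A,B,280,203,302,232,"jack top");sh(A,B,248,182,275,212,"can top");sh(A,B,302,182,336,212,"tin top");sh(C,D,318,192,336,219,"jar scene");sh(A,B,320,216,345,244,"nut top");sh(A,B,118,188,150,220,"mate top")
E
```

```text
mate None [564.5 334. ] yaw 10.61 rms 0.6 [ 0.9  0.5 -0.3  0.4 -1.  -0.6  0.4 -0.3]
mate top [564.5 334. ] yaw 10.61 rms 0.6 
placed None [446.2 313.5] yaw 9.98 rms 0.56 [ 0.6  0.6 -0.3  0.7 -0.6 -0.6  0.3 -0.6]
placed top [446.2 313.5] yaw 9.98 rms 0.56 
[118.34345925  20.49971008] along 120.09491879187256 lat -1.6195494849687533
tin scene [0.125 0.125] 0.81
can scene [-0.125  0.125] 0.994
jack scene [ 0.25  -0.125] 0.995
jack top [-0.125  0.375] 0.935
can top [ 0.25 -0.25] 0.996
tin top [-0.5  -0.25] 0.964
jar scene [0. 0.] 0.999
nut top [0. 0.] 1.0
mate top [0. 0.] 1.0
```

```bash
python3 - <<'E'
from h import *
a=np.radians(10.55); ex=np.array([np.cos(a),np.sin(a)]); ey=np.array([-ex[1],ex[0]])
c0=np.array([.5646,.3356])
def rect(n,im,c,half=.04,step=.0004):
    g=np.arange(-half,half,step); X,Y=np.meshgrid(g,g)
    P=c+X[...,None]*ex+Y[...,None]*ey; W=np.dstack([P,np.full(X.shape,.08)]).reshape(-1,3)
    q=proj(n,W).astype(np.float32).reshape(*X.shape,2)
    return cv2.remap(im,q[...,0],q[...,1],cv2.INTER_CUBIC)
for n,f in(("top","pics/t21.png"),("scene","pics/s21.png")):
    im=cv2.imread(f,0).astype(np.float32)
    m=rect(n,im,c0); p=rect(n,im,c0-.12*ex)
    for deg in np.arange(-2,2.1,.5):
        M=cv2.getRotationMatrix2D((100,100),deg,1); pr=cv2.warpAffine(p,M,(200,200),borderMode=cv2.BORDER_REPLICATE)
        R=cv2.matchTemplate(pr,m[30:170,30:170],cv2.TM_CCOEFF_NORMED); _,v,_,l=cv2.minMaxLoc(R); print(n,deg,round(v,4),"along mm",(l[0]-30)*.4,"lat",(l[1]-30)*.4)
E
```

```text
top -2.0 0.9761 along mm 0.8 lat 0.8
top -1.5 0.9812 along mm 0.8 lat 0.8
top -1.0 0.9854 along mm 0.8 lat 0.8
top -0.5 0.9887 along mm 0.8 lat 0.8
top 0.0 0.9911 along mm 0.8 lat 0.8
top 0.5 0.9926 along mm 0.8 lat 0.8
top 1.0 0.9932 along mm 0.8 lat 0.8
top 1.5 0.9929 along mm 0.8 lat 0.8
top 2.0 0.9917 along mm 0.8 lat 0.4
scene -2.0 0.6675 along mm 8.8 lat 0.8
scene -1.5 0.6707 along mm 8.8 lat 0.8
scene -1.0 0.673 along mm 8.8 lat 0.8
scene -0.5 0.6741 along mm 8.8 lat 0.8
scene 0.0 0.6738 along mm 8.8 lat 0.8
scene 0.5 0.6726 along mm 8.8 lat 0.8
scene 1.0 0.6701 along mm 8.4 lat 0.8
scene 1.5 0.6666 along mm 8.4 lat 0.8
scene 2.0 0.6622 along mm 8.4 lat 0.4
```

Emit:
arm_command(deltas=[{"dx":0,"dy":0,"dz":0,"wx":0,"wy":0,"wz":0},{"dx":0,"dy":0,"dz":0,"wx":0,"wy":0,"wz":0},{"dx":0,"dy":0,"dz":0,"wx":0,"wy":0,"wz":0},{"dx":0,"dy":0,"dz":0,"wx":0,"wy":0,"wz":0},{"dx":0,"dy":0,"dz":0,"wx":0,"wy":0,"wz":0}])

```text
clock: 49.5
tool_pos: [0.2422, -0.5168, 0.4011]
eef_rot: [-0.006, -0.707, 0.707, 0.006]
contact_force: [0.2, 0.2, 0.7]
opening: 0.748
```

```bash
python3 -c "
from plant import r
print(r.finish_job())"
```

```text
the job is handed in; nothing more can be done
None
```

I handed the job in at about 49.5 s of the 152 s. I stood the can, tin and jack on the mat and set the V-block groove up on the free half of the plate. Then I put the jack, tin and can back where they had stood in the tray.

**V-block:** it stands 120 mm from the mate along the groove. The sideways offset is about 0.5–0.8 mm by three of the four readings and 1.6 mm by the top-camera corner fit. The corner fits put the angle difference within 0.4–0.6°, but the two cameras disagree on its sign. In the scene view, the rectified-image match was too poor to trust for distance along the groove.

**Tray:** comparing the pictures before and after, the can, tin and jack sit within about 0.5 px (roughly 1 mm) of their old spots. The tin faces the same way. The tin match in the scene view was weaker because the glare on its top had changed. The jar and nut in the tray, and the mate on the plate, showed no shift.

**Forces:** the highest force I read at the end of a move was 19 N, when the jack touched the mat about 2 mm sooner than expected.

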